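# Empty the desk's tip cart into the waste tray and pin its tub down again

### The arm

A 6-joint arm with a two-finger parallel gripper is mounted at the origin on a cart in front of the work surface, level with it; the furniture and walls round the work are solid. World frame = base frame: x ahead of the robot, y to its left, z up, the work surface at z = 0. Lengths are in mm, angles in rad, forces in N, time in s.
With the tool pointing down it reaches from about 350 to 875 mm from the base axis. Payload 4.2 kg.
Tool frame: the origin (TCP) lies between the finger pads; the fingertips stand 14 mm ahead of it and the grasp point (between the pads) lies 5 mm behind it; z points along the fingers, y is the line along which they close (so a half turn about z gives the same grasp; the last joint's range is limited). The gripper opens to 85 mm and grips with 20 to 120 N. Pads are 22 mm wide; open, the fingers measure 114 mm over their backs; the gripper's body (76 mm by 85 mm) begins 54 mm behind the grasp point. The pads swing forward as they close: fully open they stand 13 mm farther back than shut.
Start: joints at [1.448, 0.385, 0.008, 0, -1.194, -0.259], TCP at [232.837, 579.988, 245.312] pointing down, gripper open.
Joint ranges: [-3.14, 3.14], [-1.21, 2.06], [-1.07, 1.41], [-3.16, 2.05], [-2.99, -0.16], [-3.1, 3.1]. Speed limits (rad/s): [2.79, 2.79, 3.14, 3.14, 3.14, 3.14].

### API

Orientations are given as a unit quaternion [x, y, z, w].
In Python, from bench import * gives the robot as it stands.
- The arm moves only by the tool carry_out, never from a script. Its argument "motion" is a list of rows, each a list of 7 numbers: the turn, a rotation vector about the tool's x, y, z in rad, then the shift along the tool's x, y, z in mm, then the opening, from -1 (shut) to 1 (fully open), so that 0 is half open. A call has 1 to 5 rows; each row is the pose to reach, as a shift and turn from the pose commanded when the call began, along the tool's axes at that moment; what a row does not reach only later rows make up. A row lasts 1/8 s, in which the tool goes at most 62.5 mm and 10.7 degrees, less where a joint would pass 70% of its speed; a pose out of reach is approached as far as the arm can. A call with a gripper value outside its range is refused whole. The fingers move at their own pace and stop on an object; the grip force is fixed at half the most. Time passes only in rows, so rows that repeat a pose let the fingers close. It gives the time, the measured TCP pose, the force, the opening and the grip force at its end, in the units of the state.
- read_state(): the state, without advancing time (a new reading comes with each control period).
- get_image(name): name is "scene" or "side" or "wrist"; returns a dict with "color" (400x640x3 uint8, blue, green, red), "mtx" (3x3 intrinsics, pixels), "position" and "orientation" of the camera in the world. Camera axes: x right, y down, z forward; pixel columns grow to the right and rows downward; lengths in mm; the calibration is good to about 2 mm. A picture is of the moment at which its call begins. There is no depth.
- job_done(): hands the job in; it is judged then, once.
The state is a dict: "clock": time; "joints": joint angles; "joint_vel": joint speeds; "joint_efforts": joint torques, N m; "position": TCP position; "ee_rot": TCP orientation; "contact_force": force on the tool from outside, world axes, zero at the start; "wrist_torque": the same for the moment, N m; "gripper_width": finger opening in mm; "grasp_force": force on a finger pad.
Only numpy, scipy, OpenCV 4.12 (cv2) and the standard library are available. Lean on these libraries where they do the work, as an engineer would, in place of code of your own. Each camera call takes 0.05 s, during which the arm holds its last target. There are 200 camera calls.

### The job

Wheel the loaded tip cart (its drawbar is made for that) up to the low front of the wooden tray, square to it with its wheels against it, and let go. Then take the tub's lifting bar, tip the tub forward until all three pieces of waste have slid into the tray, and lower it gently until it sits on the chassis again, without letting it drop. Last, push the loose retaining pin from the cart's left side through both lugs and the tub's tongue until its tip shows behind the inner lug; leave the cart at the tray and do not disturb the mug, stapler or earbud case.

Things in the scene. Friction and masses are not known exactly. Their poses are not given: they have to be found in the camera images.
- cart: Chassis of the dark steel tip cart (with tub 235 mm long, 110 wide, 103 high; 0.7 kg; two rolling front wheels, two rear feet). Origin on the desk; x = nose, y = left, z up. Wheel fronts at x 62. 16 mm pin holes run along y at x -64, z 70 through outer lug (y 47 to 41), tub tongue (37 to 31), inner lug (27 to 21), in line only with the tub down; pin enters from y 47 towards -y.
- drawbar (a point): Grip point of the cart's drawbar: a flat bar on edge, 10 mm thick across the cart, 24 mm high (z 36 to 60), with a rounded eye end, sticking out behind, under and past the tip bar. Point at cart x -122, y 0, z 52 mm; the bar ends at x -137. The tip bar above it tops out at z 95, x -93: grip near the end. Axes as the cart's. Made to wheel the cart with.
- tip_bar (a point): Middle of the tub's round lifting bar: steel, 10 mm thick, 68 mm long across the cart, 35 mm clear behind the tub's rear wall, on two stays 52 mm apart. With the tub down it is at cart x -88, y 0, z 90 mm. Axes as the tub's.
- tub_hinge (a point): Tub's hinge axis (along cart y) above the wheels, at cart x 62, y 0, z 78 mm. The lifting bar swings about it on a radius of 150 mm, up and towards the nose.
- tub (a joint): Tip angle of the grey sheet-metal tub: 0 down on the chassis, grows as its rear rises and the nose dips, stop at 1.30 rad. Hardly any friction: let go at any angle, it falls back. The load slides out at about 0.9 to 1.2 rad.
- lip (a point): Middle of the tub's pouring lip, the upper end of its sloping front; tub down: cart x 98, y 0, z 79 mm. Axes as the tub's.
- pin_grip (a point): Grip point of the loose retaining pin: 12 mm steel rod, 85 mm shank, tail bent 38 mm sideways (its +y), lying flat on the desk beside or below the end of the drawbar, lying across the cart's line, tip to the right. x = along the shank to the tip. Point on the shank's axis, 55 mm behind the tip, 24 mm before the bend; 6 mm above the desk.
- pin_tip (a point): Bevelled tip of the retaining pin, on the shank's axis, 55 mm ahead of pin_grip. Axes as pin_grip's.
- tray: Fixed wooden waste tray, 140 long (x), 150 wide (y), walls 6 mm thick: 52 mm high at back and sides, 18 mm at the low front towards the cart. Origin on the desk 62 mm before the middle of the low front's outer face: there the cart's origin stands when its wheels touch the front. x points into the tray: front face at x 62 mm, back at 202; a docked cart's lip is at x 98.
- glue_center (a point): Centre of the used-up glue stick (white and blue, 25 mm round, 85 long), lying in the tub at the start
- tape_center (a point): Centre of the used-up tape roll (beige ring, 61 mm across, 19 high), lying in the tub at the start
- eraser_center (a point): Centre of the worn eraser (white and blue block, 19x42x11 mm), lying in the tub at the start
- mug: white mug, 86 mm across and 90 mm high, right of the work; origin under its centre. Leave it alone
- stapler: long stapler, 26x121x42 mm, lying right of the tray; origin under its centre. Leave it alone
- earbud_case: white rounded earbud case, 22x56x41 mm, standing right of the cart; origin under its centre. Leave it alone
There are look-alikes about, which are no part of the job. Of the things like the part that bears pin_grip, leave any that is red; of the rest the larger one is meant.

How it is judged:
By the outcome, as a careful person would: the job done as asked, in the order asked, and still so for the second after the job is handed in, with the robot touching nothing.
It also fails if it takes over 72 s, if anything falls off the work surface, if the arm or the gripper's body presses on something with over 40 N, if the wrist force passes 120 N, or if a joint passes its speed limit or range.

## Working session

There is one attempt and no reset: what is moved stays moved. The work goes in short steps, Python scripts to look and compute and a tool call to move; the robot and the scene stay as the last step left them, time stands still between calls to the robot, and variables do not carry over. Pictures are saved under pics/ and viewed, at most 10 in all, crops included, and the job is handed in when it is done.

Besides the shell and the picture viewer there is one more tool, called as name(argument=value, ...) on one line, values as JSON. carry_out: Moves the arm, as the interface text tells. Its arguments: {"type":"object","properties":{"motion":{"type":"array"}},"required":["motion"]}

```bash
mkdir -p pics; ls; python3 - <<'E'
from bench import *
import cv2
for n in ("scene","side"):
    i=get_image(n); cv2.imwrite(f"pics/{n}0.png",i["color"]); print(n,i["mtx"].tolist(),i["position"],i["orientation"])
print(read_state())
E
```

```text
pics
scene [[363.42365767451645, 0.0, 315.9847720771459], [0.0, 363.42365767451645, 201.25192891401784], [0.0, 0.0, 1.0]] [ 85.7819631   40.8875235  747.80702506] [ 0.87421669 -0.35530616  0.12280819 -0.30727978]
side [[510.6998280430681, 0.0, 319.4482924619092], [0.0, 510.6998280430681, 199.19705283391514], [0.0, 0.0, 1.0]] [ 422.71795528 1286.40645448  807.60303398] [-0.01718511  0.90290125 -0.4293992   0.00950409]
{'clock': 0.1, 'joints': array([ 1.44758214e+00,  3.85470253e-01,  6.78062521e-03, -3.95956166e-04,
       -1.19400497e+00, -2.58593038e-01]), 'joint_vel': array([-0.00014992, -0.00263896,  0.00164664,  0.00061509, -0.00181147,
        0.00041716]), 'joint_efforts': array([-5.26113126e-04, -3.93319201e+01,  1.88929707e+01,  4.19798300e+00,
       -2.58520136e-03, -6.55867201e-07]), 'position': array([232.68769212, 579.54881033, 244.3495178 ]), 'ee_rot': array([ 9.81818862e-01, -1.89817773e-01, -1.19402060e-04,  9.59406237e-04]), 'contact_force': array([-0.22514721,  0.55074137, -0.54901636]), 'wrist_torque': array([ 0.06071021, -0.06025365, -0.03626536]), 'grasp_force': 0.0, 'gripper_width': 85.48226044415276}
```

View pics/scene0.png

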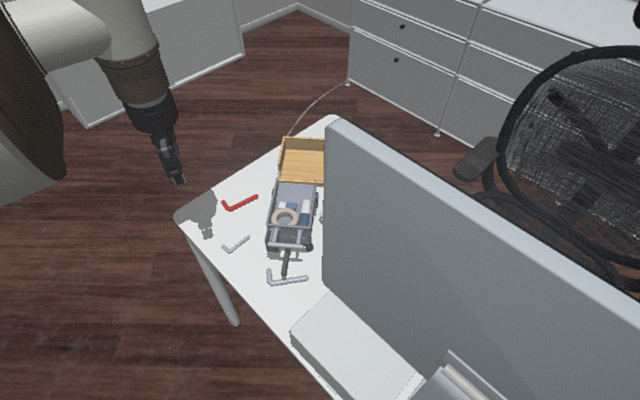

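View pics/side0.png

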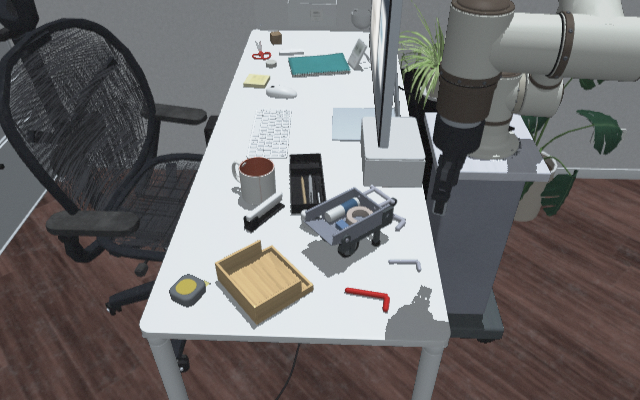

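Pin candidates in scene view: red pin (240,202), which must be left; small grey pin (236,244); larger grey pin (287,279) across the drawbar's end, which is the one meant. The cart is at about (290,220) and the tray at (302,160). I'll check that choice in one enlarged crop.

```bash
python3 - <<'E'
import cv2,numpy as np
a=cv2.imread("pics/scene0.png")[125:295,205:335]; b=cv2.imread("pics/side0.png")[175:325,200:440]
a=cv2.resize(a,None,fx=3.4,fy=3.4,interpolation=cv2.INTER_CUBIC)
cv2.imwrite("pics/ca.png",a)
b=cv2.resize(b,None,fx=3.3,fy=3.3,interpolation=cv2.INTER_CUBIC);cv2.imwrite("pics/cb.png",b)
E
cat > h.py <<'E'
from bench import *
import numpy as np,cv2
from scipy.spatial.transform import Rotation as R
def cam(n):
    i=get_image(n); return i
C={"scene":(np.array([[363.42365767,0,315.98477],[0,363.42365767,201.2519289],[0,0,1]]),np.array([85.7819631,40.8875235,747.80702506]),[0.87421669,-0.35530616,0.12280819,-0.30727978]),
"side":(np.array([[510.699828,0,319.44829],[0,510.699828,199.19705],[0,0,1]]),np.array([422.71795528,1286.40645448,807.60303398]),[-0.01718511,0.90290125,-0.4293992,0.00950409])}
def atz(n,u,v,z,c=None):
    K,p,q=c or C[n]; d=R.from_quat(q).apply(np.linalg.inv(K)@[u,v,1]); return p+d*(z-p[2])/d[2]
def proj(n,X,c=None):
    K,p,q=c or C[n]; x=R.from_quat(q).inv().apply(np.atleast_2d(X)-p)@K.T; return x[:,:2]/x[:,2:]
def tri(u1,u2):
    A=[];b=[]
    for n,(u,v) in (("scene",u1),("side",u2)):
        K,p,q=C[n]; d=R.from_quat(q).apply(np.linalg.inv(K)@[u,v,1]); d/=np.linalg.norm(d)
        P=np.eye(3)-np.outer(d,d); A.append(P); b.append(P@p)
    return np.linalg.lstsq(np.vstack(A),np.hstack(b),rcond=None)[0]
E
```

```text
(no output)
```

View pics/ca.png

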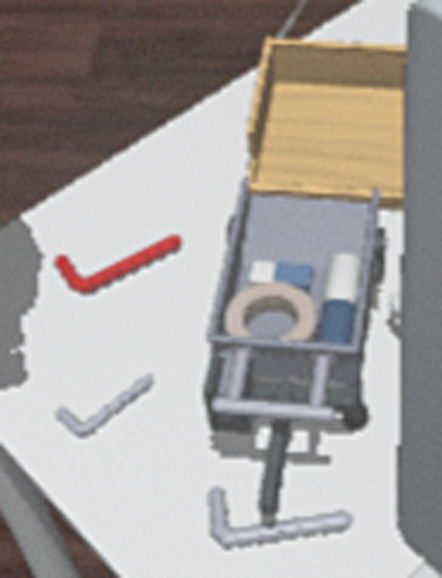

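View pics/cb.png

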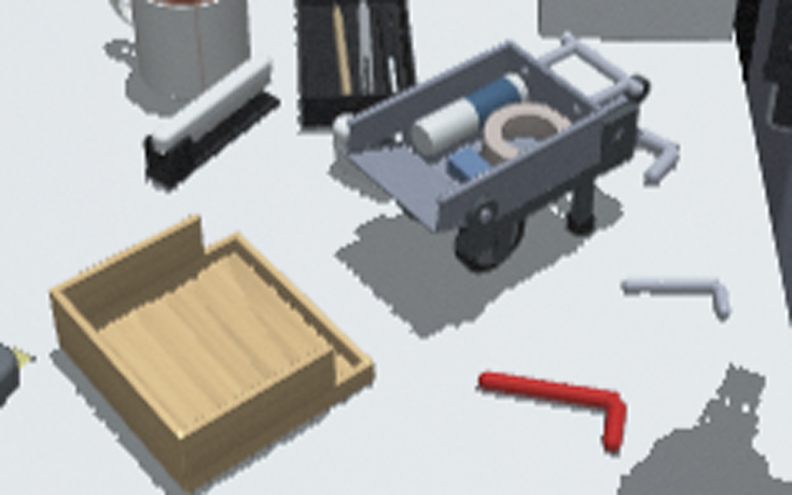

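```bash
python3 - <<'E'
from h import *
S=lambda x,y:(205+x/3.4,125+y/3.4)
D=lambda x,y:(200+x/3.3,175+y/3.3)
np.set_printoptions(precision=1,suppress=True)
def p(t,n,xy,z): print(t,atz(n,*xy,z))
for t,xy,z in [("tray FR18",(240,233),18),("tray FL18",(374,364),18),("tray BR52",(52,292),52),("tray BL52",(182,438),52),("FL52 end",(335,350),52),("FR52 end",(200,218),52),
 ("bar R",(568,40),90),("bar L",(641,90),90),("lipL",(437,229),79),("lipR",(350,153),79),("hingeL",(487,212),78),("tail",(655,180),6),("tailbend",(675,150),6),("rearlugL hole",(618,135),70),
 ("case",(0,0),0),("red tip",(485,379),6),("red bend",(617,398),6),("small tip",(626,286),5),("small bend",(720,287),5)]: p("side "+t,"side",D(*xy),z)
for t,xy,z in [("barL",(216,409),95),("barR",(340,413),95),("bar end",(270,520),58),("bar root",(283,425),58),("pin tip",(350,519),6),("bend",(228,538),6),("tail",(216,493),6),("tray FL18",(250,190),18),("trayBL52",(266,40),52),("lipL",(247,183),79),("lipR",(377,190),79),("rearL",(210,338),105),("rearR",(362,345),105),("small tip",(150,380),5),("small bend",(82,430),5),("red bend",(85,287),6),("red tip",(178,242),6)]: p("scene "+t,"scene",S(*xy),z)
print(tri(S(216,409),D(641,90)),tri(S(340,413),D(568,40)),"bars")
E
```

```text
side tray FR18 [559.2 482.3  18. ]
side tray FL18 [464.2 593.7  18. ]
side tray BR52 [663.4 572.8  52. ]
side tray BL52 [567.9 682.3  52. ]
side FL52 end [486.1 613.5  52. ]
side FR52 end [580.7 504.1  52. ]
side bar R [340.1 356.8  90. ]
side bar L [293.5 409.8  90. ]
side lipL [427.4 536.5  79. ]
side lipR [485.3 467.9  79. ]
side hingeL [396.5 519.1  78. ]
side tail [275.9 406.5   6. ]
side tailbend [259.  374.2   6. ]
side rearlugL hole [308.7 433.2  70. ]
side case [785.5 204.    0. ]
side red tip [395.6 592.8   6. ]
side red bend [315. 605.   6.]
side small tip [303.  509.2   5. ]
side small bend [241.6 507.8   5. ]
scene barL [294.1 401.7  95. ]
scene barR [346.9 346.2  95. ]
scene bar end [279.  337.7  58. ]
scene bar root [329.2 382.6  58. ]
scene pin tip [331.8 323.9   6. ]
scene bend [265.5 369.5   6. ]
scene tail [280.7 400.2   6. ]
scene tray FL18 [467.3 582.3  18. ]
scene trayBL52 [569.1 676.5  52. ]
scene lipL [438.3 543.8  79. ]
scene lipR [501.3 472.6  79. ]
scene rearL [321.8 439.6 105. ]
scene rearR [387.  368.3 105. ]
scene small tip [304.5 503.1   5. ]
scene small bend [245.4 503.3   5. ]
scene red bend [320.3 603.5   6. ]
scene red tip [398.2 589.    6. ]
[294.7 406.1  87.7] [344.5 350.5  87.5] bars
```

The larger grey pin (crop 228–350, 520–538) lies under the drawbar's end and is the one meant; the red and small grey ones stay. By the side view, the cart is near (383,440) with yaw about 41°. The tray's dock point is near (464,496). Next I check where the monitor stands and work out the first move.

```bash
cat >> h.py <<'E'
np.set_printoptions(precision=1,suppress=True)
YAW=41.0
def frame(org=(464,496),yaw=None):
    a=np.radians(YAW if yaw is None else yaw); return lambda x,y,z: np.array([org[0]+x*np.cos(a)-y*np.sin(a),org[1]+x*np.sin(a)+y*np.cos(a),z])
def tool(heading,pitch=0):
    "tool down with tool x at heading deg; pitch tilts about tool y"
    return R.from_euler('z',heading,degrees=True)*R.from_euler('x',180,degrees=True)*R.from_euler('y',pitch,degrees=True)
def row(target,rot,cmd=None):
    "cmd=(pos,rot) start pose, default measured"
    s=read_state(); p,q=cmd if cmd else (s["position"],R.from_quat(s["ee_rot"]))
    return np.round(np.r_[(q.inv()*rot).as_rotvec()*1000,q.inv().apply(np.asarray(target)-p)],1)  # mrad, mm
E
python3 - <<'E'
from h import *
print("monitor low corner",tri((325,290),(392,148)),"top",tri((335,118),(388,0)))
print("box",[atz("side",u,v,0) for u,v in ((365,183),(422,185))],[atz("side",u,v,50) for u,v in ((362,150),(422,150))])
print("scene mon edge z150..500",[atz("scene",325,290,z) for z in (100,150,300)],[atz("scene",335,118,z) for z in (300,400,500)])
f=frame((383,440)); g=f(-124,0,47); print(g)
print(row([g[0],g[1],170],tool(41)), R.from_quat(read_state()["ee_rot"]).as_matrix())
E
```

```text
monitor low corner [293.6 240.1 123.1] top [331.5 266.1 481.9]
box [array([347.5, 223.3,   0. ]), array([200.2, 226.6,   0. ])] [array([355.8, 144.1,  50. ]), array([196.1, 138.4,  50. ])]
scene mon edge z150..500 [array([306.2, 246.5, 100. ]), array([289.2, 230.6, 150. ]), array([238.1, 183. , 300. ])] [array([503.8, 420.9, 300. ]), array([410.4, 336. , 400. ]), array([317.1, 251.2, 500. ])]
[289.4 358.6  47. ]
[    1.8     0.9 -1097.5   135.    183.7    74.7] [[ 0.9 -0.4 -0. ]
 [-0.4 -0.9 -0. ]
 [ 0.   0.  -1. ]]
```

carry_out(motion=[[0,0,-0.18,27,37,15,0],[0,0,-0.36,54,74,30,0],[0,0,-0.54,81,110,45,0],[0,0,-0.72,108,147,60,0],[0,0,-0.9,135,184,70,0]])

```text
clock: 0.72
position: [289.5, 356.9, 174.4]
ee_rot: [0.966, 0.259, -0.001, 0.001]
contact_force: [-0.1, -0.2, 0.0]
gripper_width: 42.8
grasp_force: 0.0
```

carry_out(motion=[[0,0,-0.1,0,0,0,0],[0,0,-0.2,0,0,0,0],[0,0,-0.2,0,0,0,0]])

```text
clock: 1.1
position: [289.5, 358.6, 175.1]
ee_rot: [0.936, 0.351, -0.0, 0.0]
contact_force: [-0.4, 0.1, -0.1]
gripper_width: 42.5
grasp_force: 0.0
```

```bash
python3 - <<'E'
from h import *
i=get_image("wrist"); cv2.imwrite("pics/w1.png",i["color"]); print(i["mtx"].tolist(),i["position"].tolist(),i["orientation"].tolist())
s=read_state(); print(s["position"],tool(41).inv()*R.from_quat(s["ee_rot"]),s["gripper_width"],s["joints"],s["clock"])
E
```

```text
[[291.7377583153431, 0.0, 320.0663442677759], [0.0, 291.7377583153431, 192.0839834610966], [0.0, 0.0, 1.0]] [345.61004576419725, 407.1745175497269, 302.44430195466566] [0.9002455152582217, -0.4098197175493286, -0.06118676439309005, 0.1336487606689708]
[289.5 358.7 175.1] Rotation.from_matrix(array([[ 1.,  0., -0.],
                            [-0.,  1.,  0.],
                            [ 0., -0.,  1.]])) 42.85919057054822 [ 1.2  0.2 -0.5 -0.  -0.9  1. ] 1.15
```

View pics/w1.png

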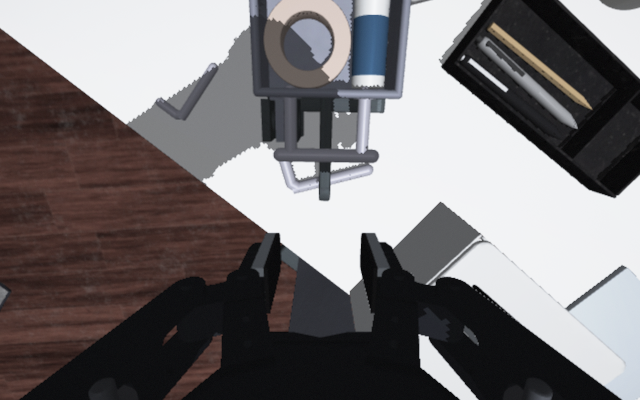

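Wrist view: drawbar end at (324,198), its root near (324,125); tip bar from (276,156) to (377,156); pin bend at (293,187), tip at (371,170), tail end at (283,164).

```bash
python3 - <<'E'
from h import *
W=(np.array([[291.73776,0,320.06634],[0,291.73776,192.08398],[0,0,1]]),np.array([345.610046,407.174517,302.444302]),[0.90024551526,-0.40981971755,-0.06118676439,0.13364876066])
f=frame((383,440)); M=lambda p:np.r_[f(0,0,0)[:2]*0+ (R.from_euler('z',-41,degrees=True).apply(np.array(p)-[383,440,0]))]
for t,u,v,z in [("draw end",324,197,58),("draw root",325,112,60),("barL",276,156,90),("barR",377,156,90),("rimL",253,93,103),("rimR",403,93,103),("pin bend",292,188,6),("tip",373,168,6),("tail",282,163,6)]:
    p=atz("w",u,v,z,W); print(t,p,M(p))
E
```

```text
Traceback (most recent call last):
ValueError: operands could not be broadcast together with shapes (2,) (3,)
```

```bash
cat >> h.py <<'E'
def M(p,org=(383,440),yaw=41): return R.from_euler('z',-yaw,degrees=True).apply(np.array(p)-[org[0],org[1],0])
E
python3 - <<'E'
from h import *
W=(np.array([[291.73776,0,320.06634],[0,291.73776,192.08398],[0,0,1]]),np.array([345.610046,407.174517,302.444302]),[0.90024551526,-0.40981971755,-0.06118676439,0.13364876066])
for t,u,v,z in [("draw end",324,197,58),("draw root",325,112,60),("barL",276,156,90),("barR",377,156,90),("rimL",253,93,103),("rimR",403,93,103),("pin bend",292,188,6),("tip",373,168,6),("tail",282,163,6)]:
    p=atz("w",u,v,z,W); print(t,p,M(p))
E
```

```text
draw end [288.3 352.9  58. ] [-128.6   -3.6   58. ]
draw root [343.1 400.   60. ] [-56.3  -4.1  60. ]
barL [296.5 407.4  90. ] [-86.7  32.2  90. ]
barR [345.1 351.6  90. ] [-86.6 -41.9  90. ]
rimL [321.9 444.3 103. ] [-43.3  43.3 103. ]
rimR [385.7 371.  103. ] [-43.3 -53.8 103. ]
pin bend [261.4 373.5   6. ] [-135.4   29.6    6. ]
tip [333.2 323.9   6. ] [-113.7  -54.9    6. ]
tail [275.4 398.3   6. ] [-108.5   39.1    6. ]
```

carry_out(motion=[[0,0,0,0,4,50,0],[0,0,0,0,4,100,0],[0,0,0,0,4,128,0],[0,0,0,0,4,128,0]])

```text
clock: 1.65
position: [291.6, 354.6, 45.5]
ee_rot: [0.936, 0.351, -0.002, 0.002]
contact_force: [-0.5, 0.2, 0.1]
gripper_width: 42.8
grasp_force: 0.0
```

carry_out(motion=[[0,0,0,0,0,0,-1],[0,0,0,0,0,0,-1],[0,0,0,0,0,0,-1],[0,0,0,0,0,0,-1]])

```text
clock: 2.15
position: [292.5, 356.6, 48.4]
ee_rot: [0.936, 0.351, 0.001, -0.001]
contact_force: [0.1, -1.6, 6.0]
gripper_width: 9.0
grasp_force: 60.2
```

```bash
python3 - <<'E'
from h import *
s=read_state(); print(s["position"],s["gripper_width"],s["grasp_force"],s["contact_force"],s["wrist_torque"])
i=get_image("wrist"); cv2.imwrite("pics/w2.png",i["color"]); j=get_image("side"); cv2.imwrite("pics/s2.png",j["color"])
a=cv2.resize(j["color"][150:350,200:450],(500,400),interpolation=cv2.INTER_CUBIC); b=i["color"][0:200,170:470]
o=np.zeros((600,500,3),np.uint8); o[:400]=a; o[400:,:300]=b; cv2.imwrite("pics/c2.png",o)
import pickle; pickle.dump((i["mtx"],i["position"],i["orientation"]),open("w2.pkl","wb"))
E
```

```text
[292.5 356.6  48.4] 9.023428926601706 60.19487283483613 [ 0.1 -1.6  6. ] [-0.2 -0.  -0.3]
```

View pics/c2.png

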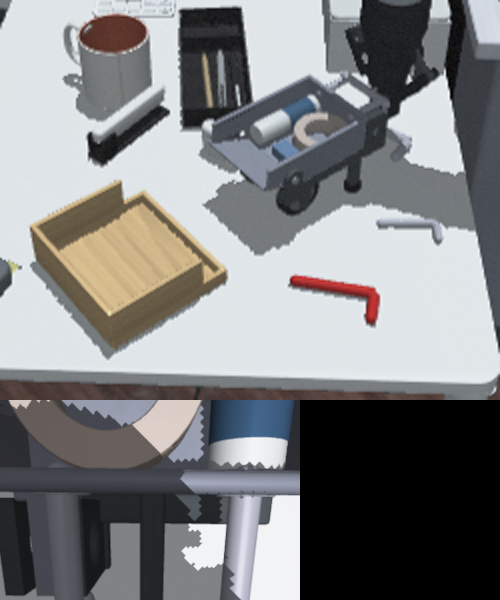

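Grasp holds (9 mm, 60 N on the drawbar). The tray lies a few mm right of the cart's line, so I fit the tray's silhouette in the side view before rolling.

```bash
python3 - <<'E'
from h import *
from scipy.optimize import minimize
im=cv2.imread("pics/side0.png"); hsv=cv2.cvtColor(im,cv2.COLOR_BGR2HSV)
m=((hsv[...,0]>8)&(hsv[...,0]<28)&(hsv[...,1]>60)).astype(np.uint8); m[:240]*=(np.zeros(1,np.uint8)+1); 
roi=np.zeros_like(m); roi[235:325,212:318]=1; m*=roi; m=cv2.morphologyEx(m,cv2.MORPH_CLOSE,np.ones((5,5),np.uint8))
n,l,st,_=cv2.connectedComponentsWithStats(m); k=1+np.argmax(st[1:,4]); m=(l==k).astype(np.float32); print(st[k])
def mask(p):
    f=frame(p[:2],p[2]); o=np.zeros((400*8,640*8),np.uint8)
    for x0,h in ((62,18),(202-p[3],52)):
        P=[f(x,y,z) for x in (x0,202) for y in (-75,75) for z in (0,h)]
        q=((proj("side",P)+0.5)*8).astype(np.float32)
        cv2.fillConvexPoly(o,cv2.convexHull(q).astype(np.int32),1)
    return cv2.resize(o.astype(np.float32),(640,400),interpolation=cv2.INTER_AREA)
c=lambda p:np.abs(mask(p)-m).sum()
b=None
for y0 in (39.5,41,42.5):
    r=minimize(c,[464,496,y0,107],method="Nelder-Mead",options=dict(initial_simplex=np.array([464,496,y0,107])+np.vstack([np.zeros(4),np.diag([4,4,2,5])]),maxiter=150))
    print(r.x,r.fun)
E
```

```text
[ 215  240   98   84 4628]
[466.2 492.8  40.4 102.2] 222.578125
[466.7 492.7  40.7 111. ] 257.25
[468.  491.1  41.3 106.9] 239.9375
```

```bash
python3 - <<'E'
from h import *
for n,u,v in (("side",303,212),("scene",321,217),("scene",319,212)):
    for z in (10,30,41): p=atz(n,u,v,z); print(n,z,p,M(p,(467,492),40.7))
s=read_state();print("tcp",M(s["position"],(467,492),40.7),R.from_quat(s["ee_rot"]).as_euler('zyx',degrees=True))
i=cv2.imread("pics/side0.png")[185:245,270:350]; a=cv2.resize(i,(400,300),interpolation=cv2.INTER_CUBIC)
b=cv2.resize(cv2.imread("pics/scene0.png")[180:240,290:340],(250,300),interpolation=cv2.INTER_CUBIC); cv2.imwrite("pics/e.png",np.hstack([a,b]))
E
```

```text
side 10 [500.6 356.9  10. ] [ -62.6 -124.4   10. ]
side 30 [498.7 380.2  30. ] [ -48.9 -105.4   30. ]
side 41 [497.6 393.   41. ] [-41.4 -95.   41. ]
scene 10 [468.6 420.8  10. ] [-45.2 -55.   10. ]
scene 30 [458.3 410.6  30. ] [-59.7 -56.   30. ]
scene 41 [452.5 404.9  41. ] [-67.8 -56.6  41. ]
scene 10 [476.  435.6  10. ] [-29.9 -48.7  10. ]
scene 30 [465.5 424.9  30. ] [-44.9 -49.9  30. ]
scene 41 [459.6 419.   41. ] [-53.2 -50.6  41. ]
tcp [-220.6   11.1   48.4] [ -41.1    0.1 -179.9]
```

View pics/e.png

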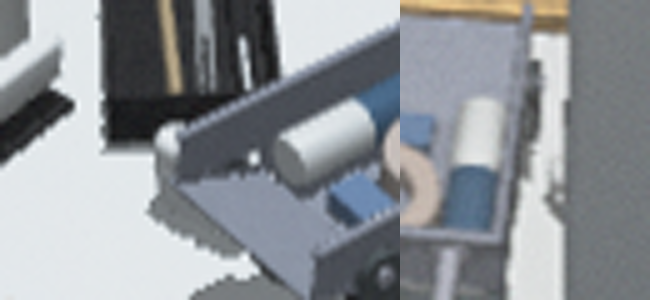

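carry_out(motion=[[0,0,0.035,0,-6,0,-1],[0,0,0.07,0.5,-12,0,-1],[0,0,0.105,1,-17,0,-1],[0,0,0.14,1.6,-23,0,-1],[0,0,0.14,1.6,-23,0,-1]])

```text
clock: 2.88
position: [278.4, 373.9, 48.2]
ee_rot: [0.959, 0.285, 0.0, 0.0]
contact_force: [0.1, -3.6, 8.2]
gripper_width: 9.0
grasp_force: 60.8
```

carry_out(motion=[[0,0,0,15,0,0,-1],[0,0,0,32,0,0,-1],[0,0,0,50,0,0,-1],[0,0,0,66,0,0,-1],[0,0,0,80,0,0,-1]])

```text
clock: 3.5
position: [343.7, 415.8, 48.2]
ee_rot: [0.958, 0.285, -0.002, 0.002]
contact_force: [-9.2, -5.9, 11.8]
gripper_width: 9.0
grasp_force: 61.3
```

carry_out(motion=[[0,0,-0.035,0,6,0,-1],[0,0,-0.07,-0.5,12,0,-1],[0,0,-0.105,-1,17,0,-1],[0,0,-0.14,-1.6,23,0,-1],[0,0,-0.14,-1.6,23,0,-1]])

```text
clock: 4.12
position: [357.0, 399.2, 48.1]
ee_rot: [0.936, 0.352, 0.001, -0.001]
contact_force: [0.3, 1.9, 0.9]
gripper_width: 9.2
grasp_force: 59.8
```

```bash
python3 - <<'E'
from h import *
s=read_state(); print(s["clock"],M(s["position"],(467,492),40.7),R.from_quat(s["ee_rot"]).as_euler('zyx',degrees=True),s["contact_force"],s["gripper_width"])
j=get_image("side")["color"]; i=get_image("scene")["color"]
a=cv2.resize(j[165:325,200:420],(770,560),interpolation=cv2.INTER_CUBIC); cv2.imwrite("pics/c3.png",a)
E
```

```text
4.125 [-144.     1.4   48.1] [ -41.2    0.1 -179.8] [0.3 1.9 0.9] 9.196498114927168
```

View pics/c3.png

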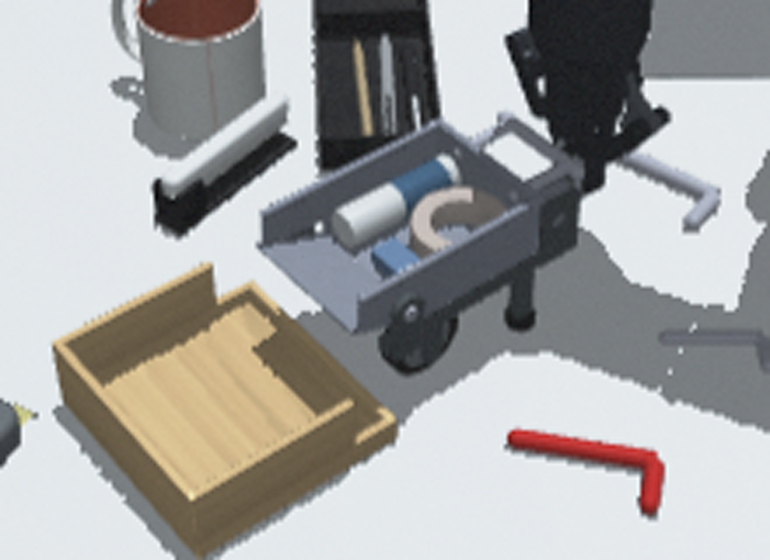

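Wheel gap remains ~20 mm: lip corners at (357,330) and (260,245) in the crop, tray low-front corners at (396,415) and (250,285). I check centring.

```bash
python3 - <<'E'
from h import *
D=lambda x,y:(200+x/3.5,165+y/3.5)
for t,x,y,z in (("lipL",357,330,79),("lipR",260,245,79),("FL",397,418,18),("FR",250,284,18),("hingeL",410,312,78)): print(t,M(atz("side",*D(x,y),z),(467,492),40.7))
E
```

```text
lipL [72.7 54.4 79. ]
lipR [ 75.8 -37.5  79. ]
FL [62.6 77.2 18. ]
FR [ 66.8 -67.9  18. ]
hingeL [39.9 61.1 78. ]
```

carry_out(motion=[[0,0,0,6,2,0,-1],[0,0,0,12,4,0,-1],[0,0,0,17,4,0,-1],[0,0,0,17,4,0,-1]])

```text
clock: 4.72
position: [370.0, 403.3, 48.0]
ee_rot: [0.936, 0.351, -0.003, 0.002]
contact_force: [-6.9, -5.2, 13.5]
gripper_width: 8.6
grasp_force: 61.6
```

carry_out(motion=[[0,0,0,2,0,0,-1],[0,0,0,4,0,0,-1],[0,0,0,4,0,0,-1]])

```text
clock: 5.1
position: [372.5, 405.0, 48.0]
ee_rot: [0.936, 0.351, -0.004, 0.003]
contact_force: [-9.4, -6.4, 16.2]
gripper_width: 8.5
grasp_force: 61.9
```

carry_out(motion=[[0,0,0,1,0,0,-1],[0,0,0,2,0,0,-1],[0,0,0,2,0,0,-1]])

```text
clock: 5.48
position: [373.9, 406.1, 48.1]
ee_rot: [0.936, 0.351, -0.004, 0.003]
contact_force: [-9.6, -7.3, 16.7]
gripper_width: 9.5
grasp_force: 62.0
```

```bash
cat > st.py <<'E'
from h import *
s=read_state(); print(s["clock"],"pos",s["position"],"dock",M(s["position"],(467,492),40.7),R.from_quat(s["ee_rot"]).as_euler('zyx',degrees=True),"F dock",R.from_euler('z',-40.7,degrees=True).apply(s["contact_force"]),s["wrist_torque"],s["gripper_width"],s["grasp_force"],s["joints"])
E
python3 st.py
```

```text
5.475 pos [373.9 406.1  48.1] dock [-126.7   -4.4   48.1] [-41.1  -0.3 179.5] F dock [-12.    0.7  16.7] [-1.7  2.5  0.1] 9.47509896710963 61.977049119304866 [ 1.1  0.5 -0.4 -0.  -0.7  1.2]
```

carry_out(motion=[[0,0,0,1,0,-1,-1],[0,0,0,2,0,-2,-1],[0,0,0,2,0,-2,-1]])

```text
clock: 5.85
position: [376.7, 409.3, 48.7]
ee_rot: [0.936, 0.351, -0.002, 0.002]
contact_force: [-4.4, -3.6, 5.0]
gripper_width: 8.7
grasp_force: 60.2
```

carry_out(motion=[[0,0,0,1,0,0,-1],[0,0,0,2,0,0,-1],[0,0,0,2,0,0,-1]])

```text
clock: 6.22
position: [377.1, 409.3, 48.7]
ee_rot: [0.937, 0.351, -0.004, 0.003]
contact_force: [-9.1, -5.4, 9.1]
gripper_width: 8.9
grasp_force: 60.8
```

carry_out(motion=[[0,0,0,1,0,0,-1],[0,0,0,2,0,0,-1],[0,0,0,2,0,0,-1]])

```text
clock: 6.6
position: [377.3, 409.3, 48.5]
ee_rot: [0.937, 0.35, -0.005, 0.003]
contact_force: [-12.4, -7.7, 12.5]
gripper_width: 9.1
grasp_force: 61.2
```

```bash
python3 st.py; python3 - <<'E'
from h import *
j=get_image("side")["color"]
cv2.imwrite("pics/c4.png",cv2.resize(j[165:325,200:420],(770,560),interpolation=cv2.INTER_CUBIC))
E
```

```text
6.6 pos [377.3 409.3  48.5] dock [-121.9   -4.2   48.5] [-41.   -0.4 179.4] F dock [-14.4   2.2  12.5] [-1.8  3.5  0. ] 9.051094659524198 61.23493941966444 [ 1.1  0.5 -0.4 -0.  -0.7  1.2]
```

View pics/c4.png

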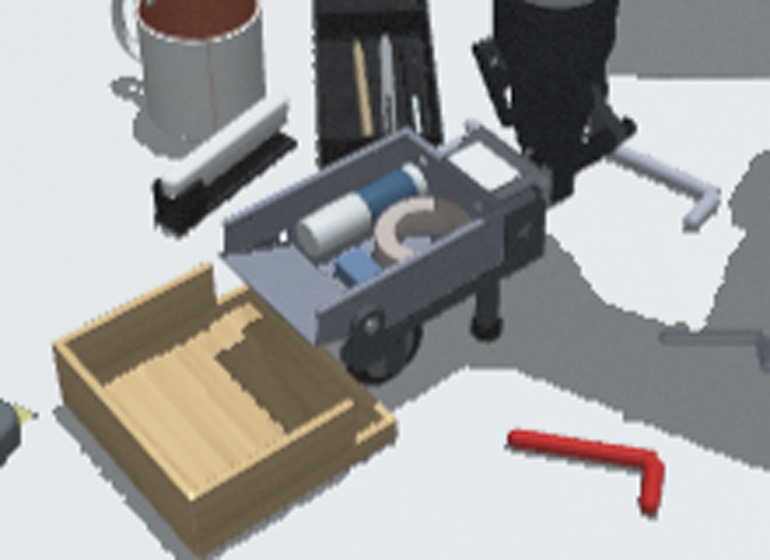

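carry_out(motion=[[0,0,0,1,0,-1,-1],[0,0,0,2,0,-1,-1],[0,0,0,2,0,-1,-1]])

```text
clock: 7.02
position: [377.5, 409.3, 48.7]
ee_rot: [0.937, 0.35, -0.007, 0.004]
contact_force: [-17.1, -8.9, 11.7]
gripper_width: 8.4
grasp_force: 61.1
```

```bash
python3 st.py; python3 - <<'E'
from h import *
D=lambda x,y:(200+x/3.5,165+y/3.5)
for t,x,y,z in (("lipL",318,345,79),("lipR",222,254,79),("FL",397,418,18),("FR",250,284,18),("hingeL",370,322,78)): print(t,M(atz("side",*D(x,y),z),(467,492),40.7))
E
```

```text
7.025 pos [377.5 409.3  48.7] dock [-121.8   -4.4   48.7] [-41.   -0.6 179.2] F dock [-18.7   4.4  11.7] [-2.   4.3  0.1] 8.409834578522815 61.10098225995898 [ 1.1  0.5 -0.4 -0.  -0.7  1.2]
lipL [96.8 50.1 79. ]
lipR [ 97.7 -45.1  79. ]
FL [62.6 77.2 18. ]
FR [ 66.8 -67.9  18. ]
hingeL [62.6 53.2 78. ]
```

Docked: the tool stalls at x −121.8 with rising push, and the lip sits at x 97, centred within about 3 mm. I relieve the preload, let go and rise.

carry_out(motion=[[0,0,0,-4,0,0,-1],[0,0,0,-6,0,0,-1],[0,0,0,-6,0,0,0],[0,0,0,-6,0,0,0],[0,0,0,-6,0,0,0]])

```text
clock: 7.65
position: [378.5, 412.0, 50.6]
ee_rot: [0.936, 0.351, 0.001, -0.0]
contact_force: [0.6, 0.0, 0.1]
gripper_width: 42.3
grasp_force: 0.0
```

carry_out(motion=[[0,0,0,0,0,-30,0],[0,0,0,0,0,-70,0],[0,0,0,0,0,-100,0],[0,0,0,0,0,-100,0]])

```text
clock: 8.15
position: [379.0, 413.1, 153.3]
ee_rot: [0.936, 0.352, 0.003, -0.002]
contact_force: [0.8, 0.2, -0.3]
gripper_width: 42.8
grasp_force: 0.0
```

```bash
python3 st.py; python3 - <<'E'
from h import *
i=get_image("wrist"); cv2.imwrite("pics/w5.png",i["color"]); c=(i["mtx"],i["position"],i["orientation"])
import pickle; pickle.dump(c,open("w5.pkl","wb"))
g=cv2.cvtColor(i["color"],cv2.COLOR_BGR2GRAY)
# expected bar
f=frame((467,492),40.7)
print(proj("w",[f(-86,y,90) for y in (-39,-5,29)],c))
# row gradients along the column at the bar middle
for y in (-22,-15,12):
    u,v=proj("w",[f(-86,y,90)],c)[0]; u=int(u); v=int(v); print(u,v,g[max(0,v-22):v+22,u].tolist())
E
```

```text
8.15 pos [379.  413.1 153.3] dock [-118.2   -2.5  153.3] [ -41.2    0.2 -179.6] F dock [ 0.7 -0.4 -0.3] [ 0.   0.1 -0. ] 42.810766842457 0.0 [ 1.1  0.4 -0.3  0.  -0.9  1.2]
[[375.1 170.3]
 [324.3 169.9]
 [273.4 169.5]]
349 170 [130, 132, 130, 130, 131, 131, 131, 131, 151, 217, 244, 244, 244, 242, 208, 88, 86, 88, 91, 93, 97, 101, 103, 97, 91, 87, 84, 81, 86, 186, 241, 244, 244, 244, 243, 244, 244, 244, 244, 243, 244, 244, 244, 244]
339 170 [131, 131, 130, 131, 131, 130, 131, 131, 130, 130, 168, 225, 240, 242, 209, 88, 86, 90, 91, 94, 98, 102, 104, 97, 90, 87, 84, 80, 86, 194, 244, 244, 244, 244, 243, 243, 244, 244, 243, 244, 244, 244, 243, 243]
298 169 [98, 127, 130, 131, 129, 130, 130, 128, 130, 130, 131, 130, 131, 129, 125, 103, 81, 87, 89, 91, 95, 98, 104, 102, 94, 91, 86, 82, 79, 106, 204, 244, 243, 244, 244, 243, 243, 243, 243, 244, 243, 244, 244, 243]
```

```bash
python3 - <<'E'
from h import *
import pickle
c=pickle.load(open("w5.pkl","rb")); g=cv2.cvtColor(cv2.imread("pics/w5.png"),cv2.COLOR_BGR2GRAY)
r=g[172]; d=np.where(r[250:400]<150)[0]+250; print(d[0],d[-1],len(d))
for u in (d[0],d[-1],(d[0]+d[-1])/2): print(M(atz("w",u,169.5,90,c),(467,492),40.7))
f=frame((467,492),40.7); t=f(-86.5,-4,150); print(row(t,tool(40.8-90)))
E
```

```text
266 379 114
[-86.1  34.   90. ]
[-85.4 -41.5  90. ]
[-85.7  -3.8  90. ]
[  -3.4   -1.2 1576.7   32.9    1.4    1.5]
```

carry_out(motion=[[0,0,0.18,11,0.5,0,-0.44],[0,0,0.36,22,1,0,-0.44],[0,0,0.54,33,1.4,0,-0.44],[0,0,0.72,33,1.4,0,-0.44],[0,0,0.9,33,1.4,0,-0.44]])

```text
clock: 8.82
position: [403.4, 431.4, 148.4]
ee_rot: [0.996, -0.094, -0.001, 0.001]
contact_force: [-0.2, -0.0, 0.7]
gripper_width: 24.0
grasp_force: 0.0
```

carry_out(motion=[[0,0,0.18,0,0,0,-0.44],[0,0,0.36,0,0,0,-0.44],[0,0,0.54,0,0,0,-0.44],[0,0,0.675,0,0,0,-0.44],[0,0,0.675,0,0,0,-0.44]])

```text
clock: 9.45
position: [403.4, 431.4, 148.8]
ee_rot: [0.91, -0.415, -0.0, 0.001]
contact_force: [-0.1, -0.2, 0.3]
gripper_width: 23.5
grasp_force: 0.0
```

```bash
python3 st.py; python3 -c "
from h import *
f=frame((467,492),40.7); print(row(f(-86,-4,86),tool(40.8-90)))"
```

```text
9.45 pos [403.4 431.4 148.8] dock [-87.7  -4.4 148.8] [ 49.   -0.1 179.9] F dock [-0.2 -0.1  0.3] [-0.  -0.   0.1] 23.547865954245232 0.0 [ 1.1  0.4 -0.2 -0.  -1.  -0.4]
[ 2.5 -0.7  3.2 -0.5 -1.9 62.8]
```

carry_out(motion=[[0,0,0,0,-1.5,25,-0.44],[0,0,0,0,-1.5,50,-0.44],[0,0,0,0,-1.5,63,-0.44],[0,0,0,0,-1.5,63,-0.44]])

```text
clock: 9.95
position: [404.6, 432.4, 86.1]
ee_rot: [0.91, -0.415, -0.0, 0.001]
contact_force: [0.2, 0.2, -0.2]
gripper_width: 24.1
grasp_force: 0.0
```

carry_out(motion=[[0,0,0,0,0,0,-1],[0,0,0,0,0,0,-1],[0,0,0,0,0,0,-1],[0,0,0,0,0,0,-1]])

```text
clock: 10.45
position: [404.7, 432.9, 87.9]
ee_rot: [0.91, -0.415, -0.0, -0.0]
contact_force: [-2.2, -1.3, 2.6]
gripper_width: 7.6
grasp_force: 58.8
```

```bash
python3 st.py; python3 -c "
import numpy as np
for t in np.arange(0,1.26,.1): print(round(t,2), round(-(150-150*np.cos(t)+12*np.sin(t)),1), round(-(150*np.sin(t)+12*np.cos(t)-12),1))"
```

```text
10.45 pos [404.7 432.9  87.9] dock [-85.8  -4.2  87.9] [  49.1    0.  -180. ] F dock [-2.5  0.5  2.6] [-0.4  0.8 -0. ] 7.644932395815815 58.781166672706604 [ 1.1  0.5 -0.3 -0.  -0.8 -0.4]
0.0 -0.0 -0.0
0.1 -1.9 -14.9
0.2 -5.4 -29.6
0.3 -10.2 -43.8
0.4 -16.5 -57.5
0.5 -24.1 -70.4
0.6 -33.0 -82.6
0.7 -43.0 -93.8
0.8 -54.1 -104.0
0.9 -66.2 -113.0
1.0 -79.1 -120.7
1.1 -92.7 -127.1
1.2 -106.8 -132.2
```

carry_out(motion=[[0,0,0,0,-1,-9,-1],[0,0,0,0,-2.5,-18,-1],[0,0,0,0,-4.6,-26.6,-1],[0,0,0,0,-7.2,-35.3,-1],[0,0,0,0,-10.2,-43.8,-1]])

```text
clock: 11.08
position: [412.2, 439.1, 131.6]
ee_rot: [0.91, -0.416, -0.0, 0.001]
contact_force: [-2.1, -1.4, -1.2]
gripper_width: 7.6
grasp_force: 58.4
```

```bash
python3 st.py
```

```text
11.075 pos [412.2 439.1 131.6] dock [-76.   -4.4 131.6] [ 49.1  -0.1 179.9] F dock [-2.5  0.3 -1.2] [-0.6  1.2  0. ] 7.556236598138148 58.35769772529602 [ 1.1  0.4 -0.2 -0.  -0.9 -0.4]
```

carry_out(motion=[[0,0,0,0,-6.3,-13.7,-1],[0,0,0,0,-13.9,-26.6,-1],[0,0,0,0,-22.8,-38.8,-1],[0,0,0,0,-32.8,-50,-1],[0,0,0,0,-43.9,-60.2,-1]])

```text
clock: 11.7
position: [446.7, 469.2, 193.2]
ee_rot: [0.91, -0.415, 0.0, -0.001]
contact_force: [-3.5, -1.1, -0.1]
gripper_width: 7.8
grasp_force: 58.4
```

```bash
python3 st.py
```

```text
11.7 pos [446.7 469.2 193.2] dock [-30.2  -4.1 193.2] [  49.1    0.1 -179.9] F dock [-3.4  1.4 -0.1] [-0.7  1.  -0. ] 7.770333089642749 58.426639437675476 [ 1.1  0.5 -0.   0.  -1.1 -0.3]
```

carry_out(motion=[[0,0,0,0,-9.6,-7.3,-1],[0,0,0,0,-19.7,-13.8,-1],[0,0,0,0,-30.4,-19.4,-1],[0,0,0,0,-41.4,-24.2,-1],[0,0,0,0,-52.7,-28.2,-1]])

```text
clock: 12.32
position: [486.6, 503.7, 220.6]
ee_rot: [0.91, -0.415, 0.0, -0.001]
contact_force: [-2.6, -1.7, 1.1]
gripper_width: 7.3
grasp_force: 58.5
```

carry_out(motion=[[0,0,0,0,0,0,-1],[0,0,0,0,0,0,-1],[0,0,0,0,0,0,-1],[0,0,0,0,0,0,-1],[0,0,0,0,0,0,-1]])

```text
clock: 12.95
position: [485.6, 502.9, 219.8]
ee_rot: [0.91, -0.415, 0.0, -0.0]
contact_force: [-2.0, -1.6, 3.0]
gripper_width: 7.6
grasp_force: 58.9
```

```bash
python3 st.py; cat > blue.py <<'E'
from h import *
j=get_image("side")["color"]; import sys; cv2.imwrite(f"pics/{sys.argv[1]}.png",j); h=cv2.cvtColor(j,cv2.COLOR_BGR2HSV)
m=((h[...,0]>95)&(h[...,0]<118)&(h[...,1]>80)&(h[...,2]>60)).astype(np.uint8); m[:210]=0;m[330:]=0;m[:,:200]=0; m[:,450:]=0
n,l,s,c=cv2.connectedComponentsWithStats(m)
for k in range(1,n):
    if s[k,4]>4: print("blue",c[k],s[k,4],M(atz("side",*c[k],15),(467,492),40.7))
d=cv2.absdiff(j,cv2.imread("pics/side0.png")).sum(2)
f=frame((467,492),40.7)
cv2.imwrite("pics/%s_c.png"%sys.argv[1],cv2.resize(j[165:325,200:420],(770,560),interpolation=cv2.INTER_CUBIC))
# non-wood pixels over tray floor (inside the tray polygon at z 6)
P=proj("side",[f(x,y,8) for x,y in ((100,-66),(194,-66),(194,66),(100,66))]).astype(np.int32)
q=np.zeros(j.shape[:2],np.uint8); cv2.fillConvexPoly(q,P,1)
w=((h[...,0]>8)&(h[...,0]<28)&(h[...,1]>90))
nw=(q>0)&~w; n,l,s,c=cv2.connectedComponentsWithStats(nw.astype(np.uint8))
print("floor px",q.sum(),"nonwood",nw.sum(),[(c[k].round(),s[k,4],M(atz("side",*c[k],10),(467,492),40.7)) for k in range(1,n) if s[k,4]>10])
E
python3 blue.py s6
```

```text
12.95 pos [485.6 502.9 219.8] dock [ 21.2  -3.8 219.8] [  49.1    0.  -180. ] F dock [-2.5  0.1  3. ] [-0.4  0.6 -0. ] 7.5978493539666685 58.86869788169861 [ 1.   0.5  0.2  0.  -1.2 -0.3]
blue [264.5 252.9] 179 [ 88.9 -62.7  15. ]
blue [259.  284.5] 8 [148.   6.  15.]
floor px 2326 nonwood 2326 [(array([258., 286.]), np.int32(2326), array([149.4,   2.8,  10. ]))]
```

carry_out(motion=[[0,0,0,0,-5,-1.4,-1],[0,0,0,0,-10,-2.5,-1],[0,0,0,0,-10,-2.5,-1],[0,0,0,0,-10,-2.5,-1],[0,0,0,0,-10,-2.5,-1]])

```text
clock: 13.62
position: [492.8, 509.2, 221.5]
ee_rot: [0.91, -0.415, -0.0, 0.001]
contact_force: [-2.7, -1.7, 1.2]
gripper_width: 7.4
grasp_force: 58.6
```

```bash
python3 st.py; python3 blue.py s7; python3 - <<'E'
from h import *
for z in (15,30,45,60,80,100,120): print(M(atz("side",264.5,253,z),(467,492),40.7))
for n in ("scene","wrist"):
    i=get_image(n)["color"]; cv2.imwrite(f"pics/{n}7.png",i)
    h=cv2.cvtColor(i,cv2.COLOR_BGR2HSV); m=((h[...,0]>95)&(h[...,0]<118)&(h[...,1]>80)).astype(np.uint8)
    k,l,s,c=cv2.connectedComponentsWithStats(m); print(n,[(c[q].round(),s[q,4]) for q in range(1,k) if s[q,4]>15])
a=cv2.imread("pics/s7.png")[235:325,212:318]; print(cv2.cvtColor(a,cv2.COLOR_BGR2HSV)[10:85:8,20:90:8].tolist())
E
```

```text
13.625 pos [492.8 509.2 221.5] dock [ 30.8  -3.8 221.5] [ 49.1  -0.1 179.9] F dock [-3.1  0.5  1.2] [-0.7  1.1  0. ] 7.436037248196134 58.558534383773804 [ 1.   0.5  0.2 -0.  -1.2 -0.3]
blue [264.6 252.9] 182 [ 88.6 -62.5  15. ]
blue [259.5 285. ] 12 [148.    7.8  15. ]
floor px 2326 nonwood 2325 [(array([258., 286.]), np.int32(2325), array([149.4,   2.8,  10. ]))]
[ 89.  -62.3  15. ]
[ 96.5 -49.2  30. ]
[104.  -36.1  45. ]
[111.5 -23.   60. ]
[121.5  -5.5  80. ]
[131.4  12.  100. ]
[141.4  29.5 120. ]
scene []
wrist [(array([241., 147.]), np.int32(513)), (array([237., 180.]), np.int32(21))]
[[[101, 9, 236], [101, 9, 236], [22, 44, 219], [18, 83, 111], [105, 94, 98], [104, 15, 214], [110, 41, 93], [111, 36, 93], [111, 38, 94]], [[19, 47, 201], [19, 83, 110], [20, 84, 106], [20, 80, 102], [105, 115, 120], [0, 0, 79], [106, 36, 92], [108, 33, 92], [113, 35, 87]], [[20, 81, 104], [18, 76, 101], [20, 84, 106], [102, 11, 223], [104, 99, 75], [19, 80, 105], [19, 83, 104], [108, 34, 90], [113, 36, 86]], [[19, 83, 102], [20, 83, 218], [105, 17, 212], [97, 15, 152], [15, 16, 192], [6, 12, 105
[... 174 characters left out ...]
81, 110]], [[19, 80, 108], [20, 85, 220], [20, 84, 219], [20, 84, 149], [120, 2, 109], [10, 14, 108], [10, 15, 105], [17, 71, 93], [19, 79, 110]], [[20, 80, 102], [19, 80, 111], [20, 83, 222], [19, 86, 196], [19, 83, 105], [17, 81, 113], [20, 83, 108], [19, 78, 105], [20, 84, 100]], [[99, 14, 129], [20, 81, 104], [20, 87, 165], [20, 80, 112], [19, 87, 213], [18, 82, 109], [18, 85, 105], [19, 82, 106], [100, 12, 130]], [[103, 8, 235], [105, 16, 131], [18, 86, 107], [20, 84, 109], [18, 79, 107], [19, 82, 99], [18, 73, 109], [101, 16, 131], [101, 16, 129]], [[103, 8, 236], [99, 8, 236], [99, 14, 129], [18, 79, 103], [20, 87, 106], [101, 16, 130], [101, 16, 131], [103, 14, 130], [105, 16, 130]]]
```

```bash
python3 - <<'E'
from h import *
i=get_image("wrist"); c=(i["mtx"],i["position"],i["orientation"]); w=i["color"]
def lines(obs):
    A=[];b=[]
    for (K,p,q),u,v in obs:
        d=R.from_quat(q).apply(np.linalg.inv(K)@[u,v,1]); d/=np.linalg.norm(d); P=np.eye(3)-np.outer(d,d); A.append(P); b.append(P@p)
    x,r,_,_=np.linalg.lstsq(np.vstack(A),np.hstack(b),rcond=None); return x,r
x,r=lines([(C["side"],264.6,253),(c,241,147)]); print("glue blue",M(x,(467,492),40.7),r)
x,r=lines([(C["side"],259.5,285),(c,237,180)]); print("eraser blue",M(x,(467,492),40.7),r)
# white blobs and beige ring inside tray footprint in wrist view
f=frame((467,492),40.7); h=cv2.cvtColor(w,cv2.COLOR_BGR2HSV)
q=np.zeros(w.shape[:2],np.uint8); P=proj("w",[f(a,b,8) for a,b in ((80,-69),(196,-69),(196,69),(80,69))],c).astype(np.int32); print(P.tolist()); cv2.fillConvexPoly(q,P,1)
for nm,m in (("white",(h[...,1]<40)&(h[...,2]>120)),("low-sat",(h[...,1]<60)),("beige",(h[...,1]<60)&(h[...,0]<20))):
    k,l,s,cc=cv2.connectedComponentsWithStats(((q>0)&m).astype(np.uint8)); print(nm,[(s[t].tolist(),M(atz("w",*cc[t],15,c),(467,492),40.7)) for t in range(1,k) if s[t,4]>60])
a=cv2.imread("pics/s7_c.png"); b=w[40:290,140:400]; 
o=np.zeros((560,790,3),np.uint8); o[:,:530]=a[:,:530]; o[:250,530:790]=b; cv2.imwrite("pics/o7.png",o)
E
```

```text
glue blue [109.  -33.3  50.7] [21.3]
eraser blue [138.2   6.6   7. ] [131.3]
[[276, 111], [173, 111], [189, 224], [281, 224]]
white [([204, 135, 28, 22, 483], array([148. , -32.5,  15. ])), ([220, 142, 50, 34, 600], array([114.8, -13.5,  15. ])), ([275, 151, 6, 44, 176], array([81.2,  0.2, 15. ]))]
low-sat [([219, 124, 63, 101, 3190], array([105.5,   4.5,  15. ])), ([204, 134, 34, 23, 514], array([147.8, -32.6,  15. ]))]
beige [([221, 158, 52, 53, 1498], array([118.2,  14.8,  15. ]))]
```

carry_out(motion=[[0,0,0,0,10.2,2.6,-1],[0,0,0,0,24.3,7.7,-1],[0,0,0,0,37.9,14.1,-1],[0,0,0,0,50.8,21.8,-1],[0,0,0,0,62.9,30.8,-1]])

```text
clock: 14.45
position: [446.5, 469.3, 193.6]
ee_rot: [0.91, -0.415, 0.001, -0.004]
contact_force: [-1.2, -1.3, 4.6]
gripper_width: 7.2
grasp_force: 60.6
```

```bash
python3 st.py; cat > glue.py <<'E'
from h import *
i=get_image("wrist"); j=get_image("side"); cs=[(k["mtx"],k["position"],k["orientation"]) for k in (i,j)]
for nm,k,c,box in (("wrist",i["color"],cs[0],None),("side",j["color"],cs[1],(200,320,225,325))):
    h=cv2.cvtColor(k,cv2.COLOR_BGR2HSV); m=((h[...,0]>95)&(h[...,0]<118)&(h[...,1]>80)&(h[...,2]>50)).astype(np.uint8)
    if box: z=np.zeros_like(m); z[box[2]:box[3],box[0]:box[1]]=1; m*=z
    n,l,s,cc=cv2.connectedComponentsWithStats(m)
    for t in range(1,n):
        if s[t,4]>10:
            mm=cv2.moments((l==t).astype(np.uint8),True); print(nm,s[t].tolist(),cc[t].round(1),"dock@15",M(atz("",*cc[t],15,c),(467,492),40.7))
cv2.imwrite("pics/wl.png",i["color"]); cv2.imwrite("pics/sl.png",j["color"])
E
python3 glue.py
```

```text
14.45 pos [446.5 469.3 193.6] dock [-30.4  -3.9 193.6] [  49.     0.3 -179.6] F dock [-1.7 -0.2  4.6] [-0.  -0.1 -0. ] 7.195418916032582 60.551472902297974 [ 1.1  0.5 -0.   0.  -1.1 -0.3]
wrist [150, 138, 19, 26, 303] [158.4 149.4] dock@15 [141.8 -30.7  15. ]
wrist [175, 177, 5, 14, 46] [177.2 183.7] dock@15 [127.1   6.6  15. ]
side [253, 244, 19, 19, 177] [261.6 252.9] dock@15 [ 93.8 -66.6  15. ]
```

carry_out(motion=[[0,0,0,0,11.1,10.2,-1],[0,0,0,0,21.1,21.4,-1],[0,0,0,0,30,33.6,-1],[0,0,0,0,37.6,46.5,-1],[0,0,0,0,37.6,46.5,-1]])

```text
clock: 15.18
position: [416.3, 442.7, 143.5]
ee_rot: [0.91, -0.415, -0.0, 0.001]
contact_force: [-3.2, -1.6, 1.6]
gripper_width: 7.6
grasp_force: 63.5
```

```bash
python3 st.py; python3 glue.py; python3 - <<'E'
import cv2,numpy as np
a=cv2.imread("pics/sl.png")[165:325,200:350]; b=cv2.imread("pics/wl.png")[60:260,60:360]
o=np.zeros((560,800,3),np.uint8); o[:,:525]=cv2.resize(a,(525,560),interpolation=cv2.INTER_CUBIC); o[:183,525:]=cv2.resize(b,(275,183)); cv2.imwrite("pics/o8.png",o)
E
```

```text
15.175 pos [416.3 442.7 143.5] dock [-70.6  -4.3 143.5] [ 49.1  -0.1 179.9] F dock [-3.5  0.9  1.6] [-0.4  0.8 -0. ] 7.570788113475218 63.50838661193848 [ 1.1  0.4 -0.2 -0.  -1.  -0.4]
side [250, 244, 17, 19, 175] [257.5 253.5] dock@15 [101.7 -70.7  15. ]
side [257, 282, 6, 6, 11] [259.3 284.7] dock@15 [147.9   6.9  15. ]
```

carry_out(motion=[[0,0,0,0,3.3,6.9,-1],[0,0,0,0,6.3,13.7,-1],[0,0,0,0,8.8,20.8,-1],[0,0,0,0,11.1,27.9,-1],[0,0,0,0,13,35.3,-1]])

```text
clock: 15.9
position: [407.0, 434.8, 108.6]
ee_rot: [0.91, -0.415, -0.0, 0.0]
contact_force: [-1.5, -1.6, 0.0]
gripper_width: 7.6
grasp_force: 65.3
```

carry_out(motion=[[0,0,0,0,1.6,7.3,-1],[0,0,0,0,2.3,11,-1],[0,0,0,0,2.8,15,-1],[0,0,0,0,3.1,18,-1],[0,0,0,0,3.1,18,-1]])

```text
clock: 16.52
position: [404.9, 433.0, 90.8]
ee_rot: [0.91, -0.415, -0.0, 0.0]
contact_force: [-1.0, -0.5, -1.0]
gripper_width: 7.4
grasp_force: 66.1
```

```bash
python3 st.py; python3 glue.py
```

```text
16.525 pos [404.9 433.   90.8] dock [-85.5  -4.2  90.8] [ 49.1  -0.  180. ] F dock [-1.1  0.3 -1. ] [-0.1  0.4  0.1] 7.405941382380353 66.11410617828369 [ 1.1  0.5 -0.3 -0.  -0.8 -0.4]
side [248, 245, 15, 18, 166] [255.1 254.1] dock@15 [106.8 -72.4  15. ]
side [257, 282, 6, 7, 12] [259.5 285. ] dock@15 [148.    7.8  15. ]
```

carry_out(motion=[[0,0,0,0,0,1.5,-1],[0,0,0,0,0,3,-1],[0,0,0,0,0,4,-1],[0,0,0,0,0,4,-1]])

```text
clock: 17.12
position: [404.8, 432.9, 88.0]
ee_rot: [0.91, -0.415, 0.0, 0.0]
contact_force: [-4.3, -1.8, 4.5]
gripper_width: 7.4
grasp_force: 66.7
```

```bash
python3 st.py; python3 glue.py;python3 - <<'E'
import cv2,numpy as np
a=cv2.imread("pics/sl.png")[200:325,200:350]; cv2.imwrite("pics/o9.png",cv2.resize(a,(720,600),interpolation=cv2.INTER_CUBIC))
E
```

```text
17.125 pos [404.8 432.9  88. ] dock [-85.7  -4.2  88. ] [ 49.1  -0.  180. ] F dock [-4.4  1.4  4.5] [-0.6  1.2 -0. ] 7.442729829605768 66.70205354690552 [ 1.1  0.5 -0.3  0.  -0.8 -0.4]
side [250, 243, 16, 19, 171] [257.3 252.5] dock@15 [100.5 -73.2  15. ]
side [257, 282, 6, 6, 11] [259.3 284.7] dock@15 [147.9   6.9  15. ]
```

carry_out(motion=[[0,0,0,0,0,0,-0.44],[0,0,0,0,0,0,-0.44],[0,0,0,0,0,-40,-0.44],[0,0,0,0,0,-100,-0.44],[0,0,0,0,0,-150,-0.44]])

```text
clock: 17.85
position: [405.7, 433.6, 239.7]
ee_rot: [0.91, -0.415, 0.0, -0.001]
contact_force: [0.3, 1.7, -0.0]
gripper_width: 24.0
grasp_force: 0.0
```

carry_out(motion=[[0,0,0,0,0,0,-0.44],[0,0,0,0,0,0,-0.44]])

```text
clock: 18.1
position: [404.9, 432.9, 236.9]
ee_rot: [0.91, -0.416, -0.0, 0.0]
contact_force: [-0.0, 0.2, -1.2]
gripper_width: 23.8
grasp_force: 0.0
```

```bash
python3 st.py; python3 glue.py;python3 - <<'E'
import cv2,numpy as np
a=cv2.imread("pics/sl.png")[185:325,200:350]; b=cv2.imread("pics/wl.png")[0:330,60:420]
o=np.zeros((600,800,3),np.uint8); a=cv2.resize(a,(440,411),interpolation=cv2.INTER_CUBIC); o[:411,:440]=a; o[:330,440:]=b
s=cv2.resize(cv2.imread("pics/sl.png")[180:225,270:400],(436,151),interpolation=cv2.INTER_CUBIC); o[430:581,:436]=s
cv2.imwrite("pics/o10.png",o)
E
```

```text
18.1 pos [404.9 432.9 236.9] dock [-85.6  -4.3 236.9] [  49.1   -0.  -180. ] F dock [ 0.1  0.2 -1.2] [-0.  -0.1  0. ] 23.81439316660017 0.0 [ 1.1  0.3 -0.1 -0.  -1.1 -0.4]
wrist [111, 130, 17, 20, 105] [116.  137.5] dock@15 [156.2 -39.1  15. ]
side [250, 243, 17, 19, 174] [257.6 252.5] dock@15 [100. -73.  15.]
side [257, 282, 6, 7, 12] [259.5 285. ] dock@15 [148.    7.8  15. ]
```

View pics/o10.png

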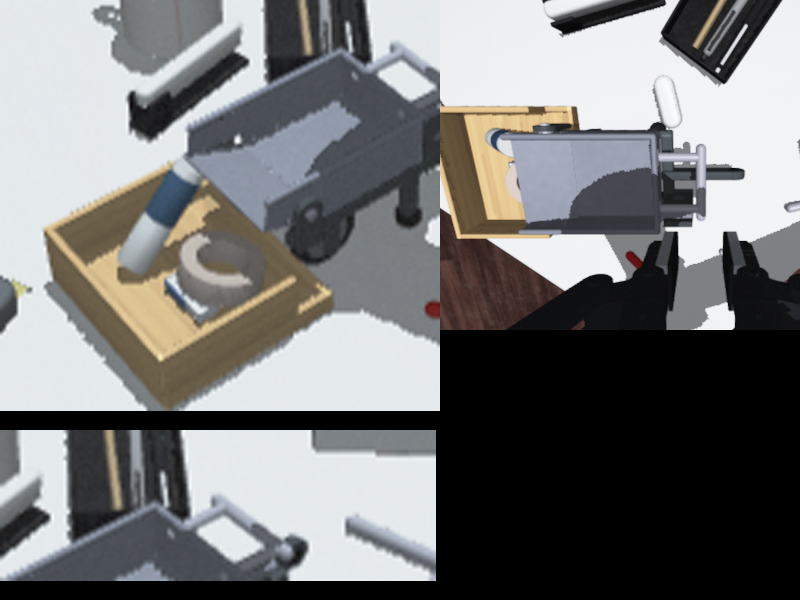

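The tub is down and empty. The tape and eraser lie in the tray, but the glue stick leans from the tray floor (crop 130,258) up onto the right end of the lip (190,168). I work out its pose so I can move it off the lip.

```bash
python3 - <<'E'
from h import *
i=get_image("wrist"); c=(i["mtx"],i["position"],i["orientation"])
g=lambda x,y:(200+x/2.933,185+y/2.933)
def ray(n,u,v,c=None):
    K,p,q=c or C[n]; d=R.from_quat(q).apply(np.linalg.inv(K)@[u,v,1]); return p,d/np.linalg.norm(d)
X,_=0,0
A=[];b=[]
for p,d in (ray("side",257.6,252.5),ray("",116,137.5,c)):
    P=np.eye(3)-np.outer(d,d);A.append(P);b.append(P@p)
X=np.linalg.lstsq(np.vstack(A),np.hstack(b),rcond=None); print("blue",M(X[0],(467,492),40.7),X[1])
for zb in (12,14,16,18):
    B=atz("side",*g(130,258),zb)
    p,d=ray("side",*g(189,168)); t=np.linspace(800,1600,4001); Q=p+t[:,None]*d; L=np.linalg.norm(Q-B,axis=1)-85
    k=np.where(np.diff(np.sign(L)))[0]
    print(zb,"bot",M(B,(467,492),40.7),"tops",[M(Q[q],(467,492),40.7) for q in k],"min",L.min()+85)
E
```

```text
blue [121.9 -41.2  56. ] [41.7]
12 bot [153.3 -42.3  12. ] tops [array([104.9, -30.5,  80.8]), array([ 77.9, -77.5,  29.2])] min 76.32018172199243
14 bot [154.2 -40.6  14. ] tops [array([106. , -28.5,  83. ]), array([ 78.8, -76. ,  30.9])] min 76.12836428049584
16 bot [155.  -38.9  16. ] tops [array([107.2, -26.5,  85.2]), array([ 79.6, -74.5,  32.5])] min 75.93649613364998
18 bot [155.8 -37.2  18. ] tops [array([108.2, -24.6,  87.3]), array([ 80.5, -72.9,  34.2])] min 75.74461436769955
```

```bash
python3 - <<'E'
from h import *
f=frame((467,492),40.7); print(row(f(116,-37,150),tool(40.7)),f(116,-37,66))
E
```

```text
[    3.      1.5 -1567.3    33.2  -202.1    85.1] [579.1 539.6  66. ]
```

carry_out(motion=[[0,0,-0.18,7,-40,8,0.1],[0,0,-0.36,14,-80,16,0.1],[0,0,-0.54,20,-120,24,0.1],[0,0,-0.72,27,-160,32,0.1],[0,0,-0.9,33,-202,40,0.1]])

```text
clock: 18.88
position: [580.2, 540.7, 195.1]
ee_rot: [1.0, 0.025, -0.001, 0.001]
contact_force: [0.0, 1.3, -0.5]
gripper_width: 46.8
grasp_force: 0.0
```

carry_out(motion=[[0,0,-0.18,0,0,10,0.1],[0,0,-0.36,0,0,20,0.1],[0,0,-0.54,0,0,30,0.1],[0,0,-0.667,0,0,45,0.1],[0,0,-0.667,0,0,45,0.1]])

```text
clock: 19.5
position: [578.4, 539.5, 148.7]
ee_rot: [0.938, 0.347, -0.003, 0.002]
contact_force: [0.9, -0.4, -0.2]
gripper_width: 47.0
grasp_force: 0.0
```

```bash
python3 st.py; python3 - <<'E'
from h import *
f=frame((467,492),40.7); print(row(f(116,-37,66),tool(40.7)))
i=get_image("wrist"); c=(i["mtx"],i["position"],i["orientation"]); w=i["color"]; cv2.imwrite("pics/w11.png",w)
for t,p in (("bot",(154,-41,13)),("top",(106,-31,82)),("g",(115,-36,71))): print(t,proj("",[f(*p)],c))
h=cv2.cvtColor(w,cv2.COLOR_BGR2HSV); m=((h[...,0]>95)&(h[...,0]<118)&(h[...,1]>80)&(h[...,2]>50)).astype(np.uint8)
n,l,s,cc=cv2.connectedComponentsWithStats(m); print([(s[t].tolist(),cc[t].round(),M(atz("",*cc[t],54,c),(467,492),40.7)) for t in range(1,n) if s[t,4]>25])
E
```

```text
19.5 pos [578.4 539.5 148.7] dock [115.5 -36.7 148.7] [-40.6  -0.2 179.7] F dock [ 0.4 -0.8 -0.2] [-0.  0. -0.] 46.998694012447935 0.0 [ 1.   0.7  0.4 -0.  -1.2  1.3]
[ 1.   6.  -1.8  1.   0.2 82.7]
bot [[324.6 144.1]]
top [[312.  224.4]]
g [[319.  207.4]]
[([262, 151, 29, 5, 57], array([277., 152.]), array([154. ,  -3.8,  54. ])), ([307, 170, 31, 46, 1109], array([322., 193.]), array([121.1, -38.7,  54. ]))]
```

carry_out(motion=[[0,0,0,1,2,30,0.1],[0,0,0,1,2,60,0.1],[0,0,0,1,2,82,0.1],[0,0,0,1,2,82,0.1]])

```text
clock: 20.05
position: [580.7, 538.7, 68.1]
ee_rot: [0.938, 0.347, -0.002, 0.001]
contact_force: [-0.2, 0.6, 0.5]
gripper_width: 47.0
grasp_force: 0.0
```

carry_out(motion=[[0,0,0,0,0,0,-0.8],[0,0,0,0,0,0,-0.8],[0,0,0,0,0,0,-0.8],[0,0,0,0,0,0,-0.8]])

```text
clock: 20.55
position: [581.6, 540.0, 71.8]
ee_rot: [0.938, 0.348, 0.001, -0.0]
contact_force: [-0.6, 0.0, 1.9]
gripper_width: 21.4
grasp_force: 58.8
```

```bash
python3 st.py
```

```text
20.55 pos [581.6 540.   71.8] dock [118.2 -38.4  71.8] [ -40.7    0.1 -179.9] F dock [-0.5  0.4  1.9] [-0.1  0.2  0. ] 21.353312528538066 58.800421357154846 [ 1.   0.8  0.3  0.  -1.1  1.3]
```

carry_out(motion=[[0,0,0,0,0,-8,-0.8],[0,0,0,9,0,-10,-0.8],[0,0,0,18,0,-10,-0.8],[0,0,0,27,0,-8,-0.8],[0,0,0,27,0,-2,-0.8]])

```text
clock: 21.18
position: [602.4, 557.5, 71.8]
ee_rot: [0.938, 0.348, 0.0, 0.0]
contact_force: [-2.9, -2.4, 7.1]
gripper_width: 21.8
grasp_force: 59.4
```

```bash
python3 st.py; python3 glue.py
```

```text
21.175 pos [602.4 557.5  71.8] dock [145.4 -38.6  71.8] [-40.7   0.  180. ] F dock [-3.8  0.1  7.1] [-0.5  1.   0. ] 21.779966520780434 59.41973626613617 [ 0.9  0.8  0.4  0.  -1.1  1.3]
wrist [300, 208, 41, 70, 2462] [320.1 243.2] dock@15 [126.5 -38.8  15. ]
wrist [240, 211, 39, 22, 248] [261.6 214.8] dock@15 [147.6   0.7  15. ]
side [239, 253, 11, 15, 68] [243.5 261.7] dock@15 [138.6 -68.5  15. ]
side [257, 282, 6, 7, 11] [259.3 284.8] dock@15 [148.1   7.1  15. ]
```

carry_out(motion=[[0,0,0,-5,0,2,-0.8],[0,0,0,-10,0,5,-0.8],[0,0,0,-14,0,9,-0.8],[0,0,0,-18,0,14,-0.8],[0,0,0,-18,0,14,-0.8]])

```text
clock: 21.9
position: [587.3, 545.0, 61.4]
ee_rot: [0.937, 0.348, -0.0, 0.0]
contact_force: [-3.8, -1.8, 10.4]
gripper_width: 21.6
grasp_force: 62.0
```

```bash
python3 st.py; python3 glue.py
```

```text
21.9 pos [587.3 545.   61.4] dock [125.8 -38.3  61.4] [-40.7   0.  180. ] F dock [-4.1  1.2 10.4] [-0.4  0.9 -0. ] 21.60529890238401 61.96717143058777 [ 0.9  0.8  0.3  0.  -1.1  1.3]
wrist [234, 188, 42, 22, 256] [256.4 191.4] dock@15 [147.6   1.2  15. ]
wrist [300, 206, 42, 74, 2854] [320.  243.5] dock@15 [111.8 -38.4  15. ]
side [246, 252, 10, 15, 76] [250.8 260. ] dock@15 [123.9 -63.   15. ]
side [256, 281, 7, 8, 12] [259.  284.5] dock@15 [148.   6.  15.]
```

carry_out(motion=[[0,0,0,0,0,0,-0.3],[0,0,0,0,0,0,-0.3],[0,0,0,2,0,-10,-0.3],[0,0,0,2,0,-60,-0.3],[0,0,0,2,0,-100,-0.3]])

```text
clock: 22.62
position: [590.1, 546.9, 160.4]
ee_rot: [0.938, 0.348, 0.0, 0.0]
contact_force: [0.4, 1.2, 0.4]
gripper_width: 30.0
grasp_force: 0.0
```

```bash
python3 st.py; python3 - <<'E'
from h import *
i=get_image("wrist"); j=get_image("side"); c=(i["mtx"],i["position"],i["orientation"]); cv2.imwrite("pics/w12.png",i["color"]); cv2.imwrite("pics/s12.png",j["color"])
rs=[]
for k,cc,box in ((i["color"],c,None),(j["color"],C["side"],(205,300,225,325))):
    h=cv2.cvtColor(k,cv2.COLOR_BGR2HSV); m=((h[...,0]>95)&(h[...,0]<118)&(h[...,1]>80)&(h[...,2]>50)).astype(np.uint8)
    if box: z=np.zeros_like(m); z[box[2]:box[3],box[0]:box[1]]=1; m*=z
    n,l,s,q=cv2.connectedComponentsWithStats(m); t=1+np.argmax(s[1:,4]); print(s[t].tolist(),q[t],M(atz("",*q[t],18,cc),(467,492),40.7))
    d=R.from_quat(cc[2]).apply(np.linalg.inv(cc[0])@[*q[t],1]); d/=np.linalg.norm(d); rs.append((cc[1],d))
A=[np.eye(3)-np.outer(d,d) for p,d in rs]; X=np.linalg.lstsq(np.vstack(A),np.hstack([a@p for a,(p,d) in zip(A,rs)]),rcond=None); print(M(X[0],(467,492),40.7),X[1])
f=frame((467,492),40.7); h=cv2.cvtColor(i["color"],cv2.COLOR_BGR2HSV)
# profile along glue line y=-38 at z 18
for x in range(66,200,6):
    u,v=proj("",[f(x,-38.5,18)],c)[0]; print(x,h[int(v),int(u)].tolist() if 0<=v<400 else None,end=" ")
E
```

```text
22.625 pos [590.1 546.9 160.4] dock [129.1 -38.7 160.4] [ -40.7    0.1 -180. ] F dock [1.1 0.7 0.4] [ 0.1  0.  -0. ] 30.01800085805656 0.0 [ 0.9  0.8  0.4  0.  -1.3  1.3]
[308, 188, 24, 37, 820] [319.8 206. ] [107.2 -38.5  18. ]
[255, 255, 18, 16, 130] [263.5 261.5] [106.4 -39.7  18. ]
[107.4 -38.5  19.4] [0.2]
66 [113, 35, 174] 72 [17, 106, 89] 78 [16, 29, 113] 84 [108, 11, 113] 90 [107, 123, 60] 96 [106, 130, 59] 102 [106, 130, 59] 108 [106, 133, 140] 114 [106, 132, 141] 120 [106, 129, 142] 126 [108, 5, 241] 132 [110, 3, 242] 138 [110, 3, 243] 144 [105, 4, 241] 150 [110, 6, 129] 156 [113, 8, 131] 162 [110, 6, 134] 168 [110, 8, 93] 174 [17, 106, 120] 180 [18, 108, 113] 186 [17, 107, 119] 192 [17, 106, 118] 198 [17, 106, 113]
```

The glue now lies flat in the tray (centre near x 124, y −38, z 19), off the tub. Now the pin.

carry_out(motion=[[0,0,0,-20,-3,-30,-0.3],[0,0,-0.18,-80,-12,-40,-0.3],[0,0,-0.36,-135,-20,-40,-0.3],[0,0,-0.54,-190,-28,-40,-0.3],[0,0,-0.72,-245,-36,-40,-0.3]])

```text
clock: 23.35
position: [379.1, 413.2, 198.6]
ee_rot: [0.753, 0.658, 0.0, -0.0]
contact_force: [-0.6, 0.2, 0.2]
gripper_width: 30.1
grasp_force: 0.0
```

```bash
python3 -c "
from h import *
print(row((288,355,185),tool(145.4)))"; python3 st.py
```

```text
[    0.2    -0.1 -1101.7   -69.9   -82.4    13.5]
23.35 pos [379.1 413.2 198.6] dock [-118.1   -2.4  198.6] [ -82.3    0.  -180. ] F dock [-0.3  0.5  0.2] [0.1 0.  0. ] 30.147467806956634 0.0 [ 1.1  0.3 -0.2  0.  -1.   1.9]
```

carry_out(motion=[[0,0,-0.18,-14,-16,3,-0.3],[0,0,-0.36,-28,-32,6,-0.3],[0,0,-0.54,-42,-48,9,-0.3],[0,0,-0.72,-56,-65,12,-0.3],[0,0,-0.9,-70,-82,14,-0.3]])

```text
clock: 23.98
position: [288.9, 356.0, 184.5]
ee_rot: [0.392, 0.92, 0.0, -0.0]
contact_force: [-0.8, 0.9, -0.3]
gripper_width: 29.8
grasp_force: 0.0
```

carry_out(motion=[[0,0,-0.1,0,0,0,-0.3],[0,0,-0.2,0,0,0,-0.3],[0,0,-0.2,0,0,0,-0.3]])

```text
clock: 24.35
position: [289.4, 356.5, 184.7]
ee_rot: [0.301, 0.953, 0.0, 0.0]
contact_force: [0.6, -0.5, 0.3]
gripper_width: 29.7
grasp_force: 0.0
```

```bash
python3 st.py; python3 - <<'E'
from h import *
i=get_image("wrist"); c=(i["mtx"],i["position"],i["orientation"]); w=i["color"]; cv2.imwrite("pics/w13.png",w)
h=cv2.cvtColor(w,cv2.COLOR_BGR2HSV)
P=proj("",[(261.4,373.5,6),(333.2,323.9,6),(275.4,398.3,6)],c); print("expected bend,tip,tail",P)
x0,y0=np.maximum(P.min(0)-25,0).astype(int); x1,y1=(P.max(0)+25).astype(int)
g=cv2.cvtColor(w,cv2.COLOR_BGR2GRAY)[y0:y1,x0:x1]; print(x0,y0,g.shape)
for r in g[::4,::4]: print(''.join(' .:-=+*#%@'[min(9,v//26)] for v in r))
E
```

```text
24.35 pos [289.4 356.5 184.7] dock [-223.    13.1  184.7] [-144.9    0.  -180. ] F dock [ 0.1 -0.8  0.3] [-0.  0. -0.] 29.704445922955916 0.0 [ 1.2  0.2 -0.5 -0.  -0.9  2.9]
expected bend,tip,tail [[317.8 144.8]
 [318.6 222.3]
 [345.  142.1]]
292 117 (130, 78)
@@@@@@@@@@@@@@@@@@@#
@@@@@@@@@@@@@@@@@@@@
@@@@@@@@@@@@@@@@@@@@
@@@@@@@@@@@@@@@@@@@@
@@@@@@@@@@@@@@@@@@%+
@@@@@@@@@@@@@@@@@=++
@@@@@@@*********#+++
@@@@@#=#%%%%%%%=++++
@@@@@*%%******+=++++
@@@@@#+*##@@@#++++++
@@@@@*--+++@++=+++++
@@@@@#--+++++++=++++
@@@@@#--++++++++++++
@@@@@%--=++++++=++++
@@@@@%--===+++++++++
@@@@@%--%*@%#+++++++
@@@@@%#**@@@@@@%++++
@@@@@%#**@@@@@@@%++=
@@@@@%#*#@@@@@@@@%++
@@@@@%#**@@@@@@@@@@#
@@@@@%#**@@@@@@@@@@@
@@@@@%#**@@@@@@@@@@@
@@@@@@#*+@@@@@@@@@@@
@@@@@@#**@@@@@@@@@@@
@@@@@@#*#@@@@@@@@@@@
@@@@@@#*#@@@@@@@@@@@
@@@@@@#*@@@@@@@@@@@@
@@@@@@@@@@@@@@@@@@@@
@@@@@@@@@@@@@@@@@@@@
#@@@@@@@@@@@@@%.::@@
#@@@@@@@@@@@@@# ::%@
*@@@@@@@@@@@@@+ ::::
+@@@@@@@@@@@@@* :::
```

```bash
python3 - <<'E'
from h import *
s=read_state(); i=get_image("wrist"); c=(i["mtx"],i["position"],i["orientation"]); g=cv2.cvtColor(i["color"],cv2.COLOR_BGR2GRAY).astype(int)
pts=[]
for v in range(182,219,3):
    r=g[v,300:340]; k=np.where(r<215)[0]+300; pts.append(((k[0]+k[-1])/2,v)); 
print(pts[0],pts[-1],[int(x) for x in g[205,306:336]])
print("col along shank",[int(x) for x in g[212:232,319]],[int(x) for x in g[135:160,319]])
a=M(atz("",*pts[0],8,c),(467,492),40.7); b=M(atz("",*pts[-1],8,c),(467,492),40.7); w=[atz("",*p,8,c) for p in pts]
L=np.array(w)[:,:2]; m=L.mean(0); d=np.linalg.svd(L-m)[2][0]; d*=np.sign(d[0]); print("line",m,d,np.degrees(np.arctan2(d[1],d[0])))
tip=atz("",319.5,223,6,c); print("tip",tip,"bend",atz("",318,147,6,c))
E
```

```text
(np.float64(318.5), 182) (np.float64(318.5), 218) [244, 244, 244, 244, 244, 244, 237, 199, 170, 190, 199, 206, 208, 196, 180, 166, 143, 114, 154, 229, 244, 244, 243, 243, 243, 244, 244, 243, 244, 244]
col along shank [197, 197, 198, 199, 199, 198, 199, 197, 188, 175, 202, 239, 244, 244, 244, 243, 243, 244, 244, 243] [244, 244, 244, 243, 244, 238, 200, 154, 162, 177, 192, 204, 213, 224, 227, 218, 203, 188, 185, 184, 153, 89, 90, 89, 89]
line [311.  339.5] [ 0.8 -0.6] -34.73454523914017
tip [334.4 324.2   6. ] bend [263.4 372.4   6. ]
```

carry_out(motion=[[0,0,0,4,0,50,-0.3],[0,0,0,4,0,100,-0.3],[0,0,0,4,0,140,-0.3],[0,0,0,4,0,155,-0.3],[0,0,0,4,0,160,-0.3]])

```text
clock: 25.08
position: [286.1, 358.4, 23.4]
ee_rot: [0.301, 0.953, -0.001, 0.0]
contact_force: [0.9, -0.3, 0.1]
gripper_width: 29.6
grasp_force: 0.0
```

carry_out(motion=[[0,0,0,0,0,3,-0.3],[0,0,0,0,0,6,-0.3],[0,0,0,0,0,7,-0.3],[0,0,0,0,0,7,-0.3]])

```text
clock: 25.58
position: [286.2, 358.9, 17.7]
ee_rot: [0.301, 0.954, 0.0, 0.0]
contact_force: [0.5, -0.1, 0.8]
gripper_width: 29.8
grasp_force: 0.0
```

```bash
python3 st.py
```

```text
25.575 pos [286.2 358.9  17.7] dock [-223.8   17.    17.7] [-145.    0. -180.] F dock [ 0.2 -0.4  0.8] [-0.  0. -0.] 29.7578254251706 0.0 [ 1.3  0.4 -0.7  0.  -0.5  2.8]
```

carry_out(motion=[[0,0,0,0,0,2,-0.3],[0,0,0,0,0,2.2,-0.6],[0,0,0,0,0,2.2,-1],[0,0,0,0,0,2.2,-1],[0,0,0,0,0,2.2,-1]])

```text
clock: 26.2
position: [286.1, 358.7, 15.3]
ee_rot: [0.301, 0.954, -0.0, 0.0]
contact_force: [-0.4, -0.8, 2.3]
gripper_width: 9.4
grasp_force: 58.6
```

```bash
python3 st.py
```

```text
26.2 pos [286.1 358.7  15.3] dock [-224.1   16.8   15.3] [-145.   -0.  180.] F dock [-0.8 -0.4  2.3] [-0.3  0.2 -0. ] 9.439855587458293 58.63608777523041 [ 1.3  0.4 -0.7  0.  -0.5  2.8]
```

```bash
cat >> h.py <<'E'
_o=frame((467,492),40.7)(2.3,-3.6,0)
cart=frame(_o[:2],41.1)
E
python3 - <<'E'
from h import *
print(_o,row(cart(-64,126,110),tool(131.1)),cart(-64,126,79.3)) if 0 else None
import h; print(h._o,row(cart(-64,126,110),tool(131.1)),cart(-64,126,79.3))
E
```

```text
[471.1 490.8   0. ] [ -0.2   0.1 242.1  62.  182.4 -94.7] [340.  543.6  79.3]
```

carry_out(motion=[[0,0,0,0,0,-30,-1],[0,0,0,0,0,-80,-1],[0,0,0.08,15,45,-95,-1],[0,0,0.16,31,91,-95,-1],[0,0,0.24,46,137,-95,-1]])

```text
clock: 26.82
position: [327.4, 498.8, 110.4]
ee_rot: [0.414, 0.91, 0.0, -0.0]
contact_force: [0.0, 0.7, -1.1]
gripper_width: 9.4
grasp_force: 58.8
```

```bash
python3 st.py; python3 - <<'E'
from h import *
print(row(cart(-64,126,82),tool(131.1)))
E
```

```text
26.825 pos [327.4 498.8 110.4] dock [-101.4   96.2  110.4] [-131.1    0.  -179.9] F dock [ 0.5  0.5 -1.1] [ 0. -0.  0.] 9.42634775224142 58.78625929355621 [ 1.3  0.5 -0.2 -0.  -0.9  2.6]
[ 0.7 -0.7 -0.7 25.5 38.9 28.5]
```

carry_out(motion=[[0,0,0,20,20,0,-1],[0,0,0,26,39,0,-1],[0,0,0,26,39,14,-1],[0,0,0,26,39,28,-1],[0,0,0,26,39,28,-1]])

```text
clock: 27.45
position: [338.5, 540.4, 79.9]
ee_rot: [0.413, 0.911, -0.003, 0.0]
contact_force: [-0.2, 1.2, 0.3]
gripper_width: 9.5
grasp_force: 58.8
```

```bash
python3 st.py; python3 - <<'E'
from h import *
s=read_state(); i=get_image("wrist"); c=(i["mtx"],i["position"],i["orientation"]); w=i["color"]; cv2.imwrite("pics/w15.png",w)
print("tcp cart",M(s["position"],h_o[:2],41.1) if 0 else None)
import h
print("tcp cart",M(s["position"],h._o[:2],41.1))
P={k:proj("",[cart(*v)],c)[0] for k,v in dict(tip=(-64,66.6,72.7),bend=(-64,145,72.7),barL=(-88,34,90),barR=(-88,-34,90),hole=(-64,47,70),lugtop=(-64,44,80),draw=(-137,0,58)).items()}; print(P)
g=cv2.cvtColor(w,cv2.COLOR_BGR2GRAY)
t=P["tip"]; x0,y0=int(t[0])-70,int(t[1])-60; q=g[max(0,y0):y0+240,max(0,x0):x0+160]; print(max(0,x0),max(0,y0))
for r in q[::4,::2]: print(''.join(' .:-=+*#%@'[min(9,v//26)] for v in r))
E
```

```text
27.45 pos [338.5 540.4  79.9] dock [-65.8 120.5  79.9] [-131.2   -0.1  179.7] F dock [0.7 1.1 0.3] [0. 0. 0.] 9.495414401666904 58.830526471138 [ 1.3  0.6 -0.2 -0.  -0.9  2.6]
tcp cart None
tcp cart [-67.2 124.6  79.9]
{'tip': array([325.5, 344.1]), 'bend': array([326.5, 216.5]), 'barL': array([281.7, 416.6]), 'barR': array([285.8, 497.3]), 'hole': array([325.2, 366.8]), 'lugtop': array([325.4, 386. ]), 'draw': array([218.5, 404.6])}
255 284
                            =*****=-::                                          
                            =******++-                                          
                            =******++-                                          
                            +******++=                                          
                            +******++-                                          
                           .+******++-                                          
                         . :+******++-. .                                       
                         *%#++*****++-==-                                       
                        .%%#++*****+=-#=+                                       
                        .%%#++*****++-%%%.                                      
                        .%%#++*****++-%%%.                                      
                        :*%#+******+=-%%%-                                      
                           :+******+=-                                          
                             :=+*+=-.
```

carry_out(motion=[[0,0,0,0,1.5,0,-1],[0,0,0,0,1.5,0,-1],[0,0,0,0,1.5,0,-1]])

```text
clock: 27.88
position: [340.5, 543.8, 82.7]
ee_rot: [0.413, 0.911, 0.0, -0.0]
contact_force: [0.2, -0.7, -0.6]
gripper_width: 9.1
grasp_force: 58.8
```

```bash
cat > ct.py <<'E'
from h import *
import h
s=read_state(); print(s["clock"],"tcp cart",M(s["position"],h._o[:2],41.1),"yaw",R.from_quat(s["ee_rot"]).as_euler('zyx',degrees=True),"Fcart",R.from_euler('z',-41.1,degrees=True).apply(s["contact_force"]),s["wrist_torque"],s["gripper_width"],s["grasp_force"])
E
python3 ct.py
```

```text
27.875 tcp cart [-63.6 125.8  82.7] yaw [-131.2    0.  -180. ] Fcart [-0.3 -0.7 -0.6] [-0.  0. -0.] 9.083617622921947 58.83039057254791
```

carry_out(motion=[[0,0,0,0,-0.4,3.4,-1],[0,0,0,-5,-0.4,3.4,-1],[0,0,0,-10,-0.4,3.4,-1],[0,0,0,-14,-0.4,3.4,-1],[0,0,0,-14,-0.4,3.4,-1]])

```text
clock: 28.5
position: [349.7, 532.5, 78.9]
ee_rot: [0.413, 0.911, -0.0, 0.0]
contact_force: [0.6, 0.4, -0.4]
gripper_width: 9.0
grasp_force: 58.8
```

carry_out(motion=[[0,0,0,-3,0,0,-1],[0,0,0,-6,0,0,-1],[0,0,0,-9,0,0,-1],[0,0,0,-9,0,0,-1]])

```text
clock: 29.0
position: [355.5, 525.8, 78.8]
ee_rot: [0.413, 0.911, -0.0, 0.0]
contact_force: [0.0, -0.2, -0.1]
gripper_width: 9.6
grasp_force: 58.8
```

```bash
python3 ct.py
```

```text
29.0 tcp cart [-64.1 102.4  78.8] yaw [-131.2   -0.   180. ] Fcart [-0.1 -0.2 -0.1] [ 0.1 -0.   0. ] 9.612237905149689 58.83037090301514
```

carry_out(motion=[[0,0,0,-3,0,0,-1],[0,0,0,-6,0,0,-1],[0,0,0,-9,0,0,-1],[0,0,0,-9,0,0,-1]])

```text
clock: 29.5
position: [361.4, 519.1, 78.8]
ee_rot: [0.413, 0.911, -0.0, -0.0]
contact_force: [0.0, -0.6, -0.1]
gripper_width: 9.2
grasp_force: 58.8
```

```bash
python3 ct.py
```

```text
29.5 tcp cart [-64.   93.4  78.8] yaw [-131.2   -0.   180. ] Fcart [-0.3 -0.4 -0.1] [ 0.  0. -0.] 9.179706342851356 58.83037447929382
```

carry_out(motion=[[0,0,0,-3,0,0,-1],[0,0,0,-6,0,0,-1],[0,0,0,-9,0,0,-1],[0,0,0,-12,0,0,-1],[0,0,0,-12,0,0,-1]])

```text
clock: 30.12
position: [369.3, 510.0, 78.8]
ee_rot: [0.413, 0.911, -0.0, -0.0]
contact_force: [-0.6, 0.7, 0.1]
gripper_width: 9.4
grasp_force: 58.8
```

```bash
python3 ct.py
```

```text
30.125 tcp cart [-64.   81.4  78.8] yaw [-131.2   -0.   180. ] Fcart [0.  0.9 0.1] [-0. -0.  0.] 9.356099881438626 58.83024752140045
```

carry_out(motion=[[0,0,0,-4,0,0,-1],[0,0,0,-8,0,0,-1],[0,0,0,-12,0,0,-1],[0,0,0,-16,0,0,-1],[0,0,0,-16,0,0,-1]])

```text
clock: 30.75
position: [379.9, 497.9, 78.8]
ee_rot: [0.413, 0.911, -0.0, -0.0]
contact_force: [0.0, 0.1, -1.8]
gripper_width: 9.3
grasp_force: 58.8
```

carry_out(motion=[[0,0,0,0,0,-1.5,-1],[0,0,0,0,0,-3,-1],[0,0,0,0,0,-3,-1]])

```text
clock: 31.12
position: [379.5, 498.1, 81.5]
ee_rot: [0.413, 0.911, -0.0, -0.0]
contact_force: [-1.0, 1.2, -2.0]
gripper_width: 9.2
grasp_force: 59.0
```

```bash
python3 ct.py
```

```text
31.125 tcp cart [-64.2  65.8  81.5] yaw [-131.2   -0.   180. ] Fcart [ 0.   1.6 -2. ] [ 0.   0.1 -0. ] 9.238614012856612 58.999019265174866
```

carry_out(motion=[[0,0,0,0,0,-1.5,-1],[0,0,0,0,0,-1.5,-1]])

```text
clock: 31.38
position: [379.4, 497.9, 82.9]
ee_rot: [0.413, 0.911, -0.0, -0.0]
contact_force: [-0.2, -0.1, -4.1]
gripper_width: 9.4
grasp_force: 59.1
```

carry_out(motion=[[0,0,0,0,0,2,-1],[0,0,0,0,0,4,-1],[0,0,0,0,0,6,-1],[0,0,0,0,0,6,-1]])

```text
clock: 31.88
position: [379.8, 498.2, 77.5]
ee_rot: [0.413, 0.911, 0.0, 0.0]
contact_force: [0.4, -0.1, -0.1]
gripper_width: 9.6
grasp_force: 59.4
```

```bash
python3 ct.py
```

```text
31.875 tcp cart [-63.9  65.6  77.5] yaw [-131.2    0.   180. ] Fcart [ 0.3 -0.3 -0.1] [-0.1  0.   0. ] 9.614527726230168 59.38741385936737
```

carry_out(motion=[[0,0,0,0,0,1.5,-1],[0,0,0,0,0,3,-1],[0,0,0,0,0,3,-1]])

```text
clock: 32.25
position: [379.8, 498.3, 76.6]
ee_rot: [0.413, 0.911, 0.0, 0.0]
contact_force: [-4.3, -3.2, 10.2]
gripper_width: 9.3
grasp_force: 60.4
```

carry_out(motion=[[0,0,0,0,0,-1.2,-1],[0,0,0,0,0,-2.2,-1],[0,0,0,0,0,-2.2,-1]])

```text
clock: 32.62
position: [379.8, 498.3, 77.0]
ee_rot: [0.413, 0.911, 0.0, 0.0]
contact_force: [-1.8, -1.7, 5.2]
gripper_width: 9.4
grasp_force: 59.9
```

```bash
python3 ct.py; python3 - <<'E'
from h import *
import h
i=get_image("side")["color"]; cv2.imwrite("pics/s16.png",i)
# has the cart/mug/stapler/case moved: compare with the docked picture
P=[proj("side",[cart(*v)])[0] for v in ((-64,47,70),(-64,90,70),(98,45,79),(98,-45,79))]; print(P)
for n,b in (("mug",(165,225,235,275)),("stapler",(195,232,243,285)),):
    a=cv2.imread("pics/side0.png")[b[0]:b[1],b[2]:b[3]]; print(n,cv2.absdiff(a,i[b[0]:b[1],b[2]:b[3]]).mean())
E
```

```text
32.625 tcp cart [-63.9  65.7  77. ] yaw [-131.2    0.  -180. ] Fcart [-2.5 -0.1  5.2] [-0.5  0.3  0. ] 9.37274895736404 59.941890835762024
[array([349.5, 230.7]), array([363.2, 241.6]), array([287.1, 262. ]), array([261.5, 237.4])]
mug 2.268472222222222
stapler 19.20978120978121
```

carry_out(motion=[[0,0,0,-2,0,-1,-1],[0,0,0,-3,0,-1,-1],[0,0,0,-3,0,-1,-1]])

```text
clock: 33.05
position: [381.8, 495.8, 77.3]
ee_rot: [0.413, 0.911, -0.0, 0.0]
contact_force: [0.2, -1.4, 2.7]
gripper_width: 9.7
grasp_force: 59.6
```

carry_out(motion=[[0,0,0,0,0,0,-0.85],[0,0,0,0,0,0,-0.6],[0,0,0,0,0,0,-0.4],[0,0,0,0,0,0,-0.4]])

```text
clock: 33.55
position: [381.7, 496.0, 77.4]
ee_rot: [0.413, 0.911, 0.0, -0.0]
contact_force: [-0.2, 0.4, -0.5]
gripper_width: 25.7
grasp_force: 0.0
```

carry_out(motion=[[0,0,0,3,0,-25,-0.4],[0,0,0,10,0,-60,-0.4],[0,0,0,30,0,-110,-0.4],[0,0,0,50,0,-120,-0.4],[0,0,0,50,0,-120,-0.4]])

```text
clock: 34.17
position: [347.8, 534.7, 198.2]
ee_rot: [0.412, 0.911, 0.001, -0.0]
contact_force: [-0.7, 0.4, -0.5]
gripper_width: 25.7
grasp_force: 0.0
```

```bash
python3 ct.py; python3 - <<'E'
from h import *
i=get_image("wrist"); c=(i["mtx"],i["position"],i["orientation"]); w=i["color"]; cv2.imwrite("pics/w17.png",w)
P={k:proj("",[cart(*v)],c)[0].round() for k,v in dict(tip=(-64,3,70),bend=(-64,82,68),tailfwd=(-26,82,68),taildn=(-64,82,30),lug=(-64,47,80)).items()}; print(P)
q=cv2.cvtColor(w,cv2.COLOR_BGR2GRAY)
A=np.array(list(P.values())); x0,y0=(A.min(0)-30).astype(int); x1,y1=(A.max(0)+40).astype(int); x0=max(x0,0);y0=max(y0,0); print(x0,y0)
for r in q[y0:y1:4,x0:x1:2]: print(''.join(' .:-=+*#%@'[min(9,v//26)] for v in r))
E
```

```text
34.175 tcp cart [-64.  114.1 198.2] yaw [-131.3    0.  -179.9] Fcart [-0.2  0.7 -0.5] [-0.  -0.1  0. ] 25.73968469470553 0.0
{'tip': array([319., 293.]), 'bend': array([320., 220.]), 'tailfwd': array([360., 221.]), 'taildn': array([320., 207.]), 'lug': array([320., 260.])}
289 177
@@@@@@@@@@@@@@@@@@@@@@@@@@@@@@@@@@@@@@@@%#**###%%@@@@@@@
@@@@@@@@@@@@@@@@@@@@@@@#%%@@@@@@@@@@@@@@@@@@@@@@@@@@@@@@
@@@@@@@@@@@@@@@@@@@%##=++++++++++++*#@@@@@@@@@@@@@@@@@@@
@@@@@@@@@@@@@@@@@@@#+++++++++++++++++%@@@@@@@@@@@@@@@@@@
@@@@@@@@@@@@@@@@@@@*++++%@@@@%%%*#**@@@@@@@@@@@@@@@@@@@@
@@@@@@@@@@@@@@@@@@@%++++%@@@@@@@@@@@@@@@@@@@@@@@@@@@@@@@
@@@@@@@@@@@@@@@@@@@+====@@@@@@@@@@@@@@@@@@@@@@@@@@@@@@@@
@@@@@@@@@@@@@@@@@+++++++++++++++++=@@@@@@@@@@@@@@@@@@@@@
@@@@@@@@@@@@@@+++**###############*#@@@@@@@@@@@@@@@@@@@@
@@@@@@@@@@@@@%*#####**************#@@@@@@@@@@@@@@@@@@@@@
@@@@@@@@@@@@@%*#%#*=++++@@@@@@@%%#**+***%#%#*+++#%###**+
@@@@@@@@@@@@@%*#%#*=+++++=-:-=+++++++++++++++++++++++++=
@@@@@@@@@@@@#+*#%#+=+++:      :+++++++=+++++++=+++++++++
@@@@@@@@@@%+++*%%#+=++=  ....  =++++=+++++++++++++++++++
:: .@@@@@@%+++*%%*+=
[... 682 characters left out ...]
------=++-:                          .
  .*####################=++--                           
  -**+++++++*###**++++*+=++-:.                          
  +*+%@@@@@@@%##@%:----:=++--=                          
  #*+#@@@@@@@@@@--:----:-++-:+                          
 .#*+#@@@@@@@@@---:::::-=++::+:                         
 +#*+#@@@@@@@@%-==.....-=++::+= ..                      
 *##+#@@@@@@@@#%=-:-----=+=::++ .:                      
####+#@@@@@@@@#=+*:----.=+=::+***+                      
%###+*@@@@@@@@#%@@:----.++=:-+++++:                     
%###+*@@@@@@@@%@@@-----:++=::+====                      
+###+=*********=******+-++=:::::::                      
:###*++++++++++++++++++=++=::::.::
```

The pin sits through the lugs with its tail pointing forward; the tip is about 10 mm past the inner lug. I nudge it a little deeper with closed fingers so that it is secure.

carry_out(motion=[[0,0,0,12,0,10,-1],[0,0,0,12,0,60,-1],[0,0,0,12,0,110,-1],[0,0,0,12,0,131,-1],[0,0,0,12,0,131,-1]])

```text
clock: 34.85
position: [340.0, 540.4, 62.5]
ee_rot: [0.413, 0.911, -0.004, 0.0]
contact_force: [-0.2, 0.4, 0.0]
gripper_width: -0.3
grasp_force: 0.0
```

carry_out(motion=[[0,0,0,-4,0,0,-1],[0,0,0,-8,0,0,-1],[0,0,0,-12,0,0,-1],[0,0,0,-15,0,0,-1],[0,0,0,-15,0,0,-1]])

```text
clock: 35.48
position: [351.0, 531.1, 66.9]
ee_rot: [0.413, 0.911, 0.0, -0.0]
contact_force: [-0.2, 0.5, -0.0]
gripper_width: -0.1
grasp_force: 0.0
```

```bash
python3 ct.py
```

```text
35.475 tcp cart [-64.  109.4  66.9] yaw [-131.2    0.  -180. ] Fcart [ 0.1  0.5 -0. ] [0. 0. 0.] -0.11350949282817256 0.0
```

carry_out(motion=[[0,0,0,-2,0,0,-1],[0,0,0,-4,0,0,-1],[0,0,0,-6,0,0,-1],[0,0,0,-8,0,0,-1],[0,0,0,-8,0,0,-1]])

```text
clock: 36.1
position: [356.0, 525.3, 66.6]
ee_rot: [0.413, 0.911, 0.0, -0.0]
contact_force: [-0.4, 1.4, -0.3]
gripper_width: -0.1
grasp_force: 0.5
```

```bash
python3 ct.py
```

```text
36.1 tcp cart [-64.  101.7  66.6] yaw [-131.2   -0.  -180. ] Fcart [ 0.6  1.3 -0.3] [0.2 0.2 0.1] -0.07184032847185888 0.46895632054656744
```

Light contact (about 1 N). A few mm more, then retract and check.

carry_out(motion=[[0,0,0,-2,0,0,-1],[0,0,0,-4,0,0,-1],[0,0,0,-6,0,0,-1],[0,0,0,-8,0,0,-1],[0,0,0,-8,0,0,-1]])

```text
clock: 36.72
position: [360.7, 519.4, 66.6]
ee_rot: [0.413, 0.911, -0.0, -0.0]
contact_force: [-4.2, 2.0, 1.8]
gripper_width: -0.0
grasp_force: 2.4
```

```bash
python3 ct.py
```

```text
36.725 tcp cart [-64.4  94.1  66.6] yaw [-131.2   -0.  -180. ] Fcart [-1.8  4.2  1.8] [ 0.7  1.3 -0. ] -0.014551355535874074 2.4053872749209404
```

carry_out(motion=[[0,0,0,10,0,0,-1],[0,0,0,22,0,0,-1],[0,0,0,22,0,-50,-1],[0,0,0,22,0,-100,-1],[0,0,0,20,0,-131,-0.4]])

```text
clock: 37.35
position: [348.2, 535.4, 200.4]
ee_rot: [0.413, 0.911, 0.002, 0.0]
contact_force: [0.3, -0.3, -0.1]
gripper_width: 17.1
grasp_force: 0.0
```

```bash
python3 ct.py; python3 - <<'E'
from h import *
i=get_image("wrist"); c=(i["mtx"],i["position"],i["orientation"]); w=i["color"]; cv2.imwrite("pics/w18.png",w)
print({k:proj("",[cart(*v)],c)[0].round() for k,v in dict(bend=(-64,77,68),barL=(-88,34,90),barR=(-88,-34,90),lug=(-64,47,80)).items()})
q=cv2.cvtColor(w,cv2.COLOR_BGR2GRAY)
for r in q[177:310:4,270:400:2]: print(''.join(' .:-=+*#%@'[min(9,v//26)] for v in r))
j=get_image("side")["color"]; cv2.imwrite("pics/s18.png",j); a=cv2.imread("pics/s2.png"); b=cv2.imread("pics/sl.png")
for n,bx in (("mug",(150,205,232,275)),("stapler",(192,228,243,262))): print(n,cv2.absdiff(a,j)[bx[0]:bx[1],bx[2]:bx[3]].mean())
E
```

```text
37.35 tcp cart [-63.3 114.4 200.4] yaw [-131.3    0.1 -179.8] Fcart [ 0.  -0.4 -0.1] [-0.  0.  0.] 17.123940873917082 0.0
{'bend': array([319., 225.]), 'barL': array([293., 276.]), 'barR': array([295., 336.]), 'lug': array([319., 259.])}
@@@@@@@@@@@@@@@@@@@@@@@@@@@@@@@@@@@@@@@@@@@@@@@@@%%%#*#%%%@@@@@@@
@@@@@@@@@@@@@@@@@@@@@@@@@@@@@@@@@@@@@@@@@@@@@@@@@@@@@@@@@@@@@@@@@
@@@@@@@@@@@@@@@@@@@@@@@@@@@@@@@@@@@@@@@@@@@@@@@@@@@@@@@@@@@@@@@@@
@@@@@@@@@@@@@@@@@@@@@@@@@@@@@@@@@@@@@@@@@@@@@@@@@@@@@@@@@@@@@@@@@
@@@@@@@@@@@@@@@@@@@@@@@@@@@@@@*+##%@@@@@@@@@@@@@@@@@@@@@@@@@@@@@@
@@@@@@@@@@@@@@@@@@@@@@@@@@@#+===+===+=**@@@@@@@@@@@@@@@@@@@@@@@@@
@@@@@@@@@@@@@@@@@@@@@@@@@@@#==+===++====#@@@@@@@@@@@@@@@@@@@@@@@@
@@@@@@@@@@@@@@@@@@@@@@@@@@@%+=++%@@%%##@@@@@@@@@@@@@@@@@@@@@@@@@@
@@@@@@@@@@@@@@@@@@@@@@@@@@@%=+++%@@@@@@@@@@@@@@@@@@@@@@@@@@@@@@@@
@@@@@@@@@@@@@@@@@@@@@@@@@@%*---:-----=@@@@@@@@@@@@@@@@@@@@@@@@@@@
@@@@@@@@@@@@@@@@@@@@@@@@++++=====+++++#@@@@@@@@@@@@@@@@@@@@@@@@@@
@@@@@@@@@@@@@@@@@@@@@%===+++++++++++*%@+++++=+++====+=====+=++=+=
@@@@@@@@@@@@@@@@@@@@@#*###*+=====:. ..=+==++++==+=++=+=+===++=+==
@@@@
[... 729 characters left out ...]
     .:.   :::::::::::::-=.  .:.               -==========
                 :=============++:                    :=++++++++-
                 -++++++++++++++=-                          .-=-.
                 -------==========.                              
                :*##############+=.                              
                .=+++*##**++++++==:                              
                +@@@%*#%*+-:----:=-                              
                *@@@@###*+-:----:+-                              
              . #@@@@@%%==+:..:::+=                              
             ..:%@@@@@@%#=-.....:+=...                           
mug 4.083439041578576
stapler 4.080409356725146
```

The pin's tip now shows behind the inner lug (wrist ASCII rows 30–31, about y −3). As a last check, I compare the cart with its docked picture, then hand in.

```bash
python3 - <<'E'
from h import *
a=cv2.imread("pics/c4.png"); b=cv2.resize(cv2.imread("pics/s18.png")[165:325,200:420],(770,560),interpolation=cv2.INTER_CUBIC)
for n,(y0,y1,x0,x1) in dict(wheel=(300,390,340,430),lipR=(200,280,215,290),foot=(270,350,460,520),stapler=(90,235,150,210),mug=(10,130,120,270)).items():
    t=a[y0:y1,x0:x1]; r=cv2.matchTemplate(b[y0-20:y1+20 if y0>=20 else y1,x0-20:x1+20] if y0>=20 else b[0:y1+20,x0-20:x1+20],t,cv2.TM_CCOEFF_NORMED); _,m,_,l=cv2.minMaxLoc(r); print(n,round(m,2),"shift crop px",l[0]-20,l[1]-min(20,y0))
E
```

```text
wheel 0.98 shift crop px 0 -4
lipR 0.98 shift crop px -1 -1
foot 0.84 shift crop px -2 -6
stapler 1.0 shift crop px 0 0
mug 1.0 shift crop px 0 0
```

Stapler and mug have not moved. The pin push swung the cart's rear about 4–5 mm right, roughly 1.3° of yaw, so I square it up again with the drawbar.

carry_out(motion=[[0,0,0.18,-23,-12,0,0],[0,0,0.36,-46,-24,0,0],[0,0,0.54,-69,-36,0,0],[0,0,0.72,-92,-49,0,0],[0,0,0.9,-114,-61,0,0]])

```text
clock: 38.08
position: [377.0, 407.2, 196.5]
ee_rot: [0.77, 0.638, -0.001, 0.0]
contact_force: [0.7, -0.3, 0.3]
gripper_width: 42.4
grasp_force: 0.0
```

carry_out(motion=[[0,0,0.18,0,0,15,0],[0,0,0.36,0,0,30,0],[0,0,0.54,0,0,40,0],[0,0,0.676,0,0,50,0],[0,0,0.676,0,0,50,0]])

```text
clock: 38.7
position: [376.7, 407.6, 145.9]
ee_rot: [0.937, 0.35, -0.001, 0.001]
contact_force: [0.2, -0.2, 0.0]
gripper_width: 42.6
grasp_force: 0.0
```

```bash
python3 - <<'E'
from h import *
print(read_state()["position"],row((377.2,409.4,49.5),tool(40.9)))
i=get_image("wrist"); c=(i["mtx"],i["position"],i["orientation"]); q=cv2.cvtColor(i["color"],cv2.COLOR_BGR2GRAY); cv2.imwrite("pics/w19.png",i["color"])
f=frame((467,492),40.7)
for y0 in (0,):
    P=proj("",[f(-86,30,90),f(-86,-38,90),f(-132,-4.3,58)],c); print(P)
    u=int(P[2][0]); v=int(P[2][1]); print([int(x) for x in q[v-4,u-20:u+21]])
    for k in (0,1):
        u,v=P[0]*(.75 if k==0 else .25)+P[1]*(.25 if k==0 else .75); print(int(u),int(v),[int(x) for x in q[int(v)-14:int(v)+15,int(u)]])
    v=int(P[:2,1].mean()); r=q[v+3,240:410]; d=np.where(r<150)[0]+240; print("bar cols",d[0],d[-1])
E
```

```text
[376.7 407.6 145.9] [ 1.4  3.5  1.9  1.9 -1.1 96.4]
[[265.  163.1]
 [371.8 163.6]
 [318.8 212.7]]
[243, 244, 244, 244, 243, 243, 244, 243, 243, 243, 243, 244, 244, 244, 243, 243, 244, 243, 243, 243, 244, 242, 204, 64, 76, 78, 77, 79, 79, 80, 80, 80, 83, 82, 114, 210, 244, 243, 244, 244, 243]
291 163 [70, 73, 75, 73, 72, 74, 75, 75, 76, 81, 86, 90, 92, 94, 98, 103, 102, 95, 90, 87, 85, 81, 74, 167, 236, 244, 244, 244, 244]
345 163 [129, 129, 131, 130, 166, 228, 217, 95, 85, 90, 91, 93, 97, 101, 104, 101, 94, 90, 87, 82, 79, 85, 193, 243, 244, 244, 244, 243, 243]
bar cols 266 385
```

carry_out(motion=[[0,0,-0.02,0,4,40,0],[0,0,-0.02,0,4,80,0],[0,0,-0.02,0,4,96,0],[0,0,-0.02,0,4,96,0]])

```text
clock: 39.25
position: [379.9, 405.3, 51.1]
ee_rot: [0.933, 0.359, -0.0, 0.001]
contact_force: [0.2, -0.4, 0.6]
gripper_width: 43.0
grasp_force: 0.0
```

carry_out(motion=[[0,0,0,0,0,0,-0.8],[0,0,0,0,0,0,-1],[0,0,0,0,0,0,-1],[0,0,0,0,0,0,-1]])

```text
clock: 39.75
position: [380.4, 406.1, 52.8]
ee_rot: [0.933, 0.359, 0.001, -0.001]
contact_force: [-0.9, -0.7, 6.4]
gripper_width: 8.7
grasp_force: 60.9
```

carry_out(motion=[[0,0,0.005,0,-2,0,-1],[0,0,0.01,1,-4,0,-1],[0,0,0.02,2,-6,0,-1],[0,0,0.02,3,-6,0,-1],[0,0,0.02,3,-6,0,-1]])

```text
clock: 40.38
position: [377.8, 409.4, 52.8]
ee_rot: [0.937, 0.349, -0.001, 0.002]
contact_force: [-2.1, -7.7, 11.9]
gripper_width: 8.6
grasp_force: 61.9
```

```bash
python3 st.py
```

```text
40.375 pos [377.8 409.4  52.8] dock [-121.4   -4.5   52.8] [-40.8  -0.1 179.8] F dock [-6.6 -4.5 11.9] [-1.8  0.3 -0.4] 8.594933250060931 61.85317575931549 [ 1.1  0.5 -0.4  0.  -0.7  1.2]
```

carry_out(motion=[[0,0,0,2,-0.5,-1,-1],[0,0,0,4,-0.5,-1,-1],[0,0,0,5,-0.5,-1,-1],[0,0,0,5,-0.5,-1,-1]])

```text
clock: 40.88
position: [378.5, 410.0, 52.7]
ee_rot: [0.937, 0.348, -0.005, 0.004]
contact_force: [-9.8, -10.5, 14.3]
gripper_width: 8.4
grasp_force: 62.3
```

```bash
python3 st.py
```

```text
40.875 pos [378.5 410.   52.7] dock [-120.6   -4.4   52.7] [-40.8  -0.4 179.4] F dock [-14.2  -1.6  14.3] [-2.6  2.4 -0.2] 8.361741063420228 62.32470109127462 [ 1.1  0.5 -0.4 -0.  -0.7  1.2]
```

Seated against the tray again (stalls with a 14 N push). Relieve the preload, let go and rise.

carry_out(motion=[[0,0,0,-2,0,-1,-1],[0,0,0,-3,0,-2,-1],[0,0,0,-3,0,-2,-0.4],[0,0,0,-3,0,-2,0],[0,0,0,-3,0,-2,0]])

```text
clock: 41.5
position: [379.6, 414.4, 54.7]
ee_rot: [0.937, 0.35, 0.001, -0.0]
contact_force: [0.2, 0.7, -0.2]
gripper_width: 43.0
grasp_force: 0.0
```

carry_out(motion=[[0,0,0,0,0,-30,0],[0,0,0,0,0,-70,0],[0,0,0,0,0,-98,0],[0,0,0,0,0,-98,0],[0,0,0,0,0,-98,0]])

```text
clock: 42.12
position: [379.0, 413.2, 151.9]
ee_rot: [0.937, 0.35, -0.0, 0.0]
contact_force: [-0.1, 0.1, 0.5]
gripper_width: 42.9
grasp_force: 0.0
```

```bash
python3 - <<'E'
from h import *
i=get_image("wrist"); c=(i["mtx"],i["position"],i["orientation"]); q=cv2.cvtColor(i["color"],cv2.COLOR_BGR2GRAY); j=get_image("side")["color"]
f=frame((467,492),40.7); P=proj("",[f(-86,30,90),f(-86,-38,90),f(-132,-4.3,58)],c); u,v=P[2].astype(int); k=np.where(q[v-4,u-25:u+26]<150)[0]+u-25; print("draw",P[2],k[0],k[-1])
p=[proj("",[cart(-64,y,70)],c)[0].round() for y in (85,3)]; print("pin exp",p)
x0=int(p[0][0])-20; y0=max(0,int(p[0][1])-40)
for r in q[y0:y0+130:4,x0:x0+150:2]: print(''.join(' .:-=+*#%@'[min(9,t//26)] for t in r))
a=cv2.imread("pics/c4.png"); b=cv2.resize(j[165:325,200:420],(770,560),interpolation=cv2.INTER_CUBIC)
for n,(y0,y1,x0,x1) in dict(wheel=(300,390,340,430),lipR=(200,280,215,290),foot=(270,350,460,520),stapler=(90,235,150,210),mug=(20,130,120,270)).items():
    r=cv2.matchTemplate(b[y0-20:y1+20,x0-20:x1+20],a[y0:y1,x0:x1],cv2.TM_CCOEFF_NORMED); _,m,_,l=cv2.minMaxLoc(r); print(n,round(m,2),l[0]-20,l[1]-20)
E
```

```text
draw [322.4 216.6] 316 327
pin exp [array([202., 130.]), array([318., 130.])]
==+======+====+=+------:=====-::::.....::::::::::::::::::::::::::::::::::::
====+===========-------::==+==::::......:::::::::---:::::::::::::::::::::::
=+========+====-------::-+====:::::::::::::::::::::::::::::::::::::::::::::
===========+=+-------::-==+=+=:::::::::::::::::::::::::::::::::::::::::::::
============+-------:::+========-------.:::::::::::::::..............:...::
+===+=======--------::+=======+=+=-....   ::::::-----:.  ..................
======++====-----::::==+++++++====-...... ::::::------.  ..................
========+==-----------------======-.....  ::::::------.  ..................
===+=+====+=----------------------:..... --:::::------.....===+++++-......-
=+===+=+====-----------------------......--:::::------:.--------------:...-
=========+==-----------------------......--:::::------::----------------:.-
=+=+===+==++==+=====------:::::::::..... --:::::------:.----------------:.-
======+=+=+++=====++++=++=+===+++++..... ..:::::------:.:::::----------:..-
======++===+=======++++==+=+====++
[... 861 characters left out ...]
@@@@@@%+:..---+@
==*###**@@@@@@@@@@@@@@@@@@@@@@@@@@@@@@@@@@@@@@@@@@@@@@@@@@@@@@@@@@@*-----+@
=-*##+%@@@@@@@@@@@@@@@@@@@@@@@@@@@@@@@@@@@@@@@@@@@@@@@@@@@@@@@@@@@@*-----+@
----=*@@@@@@@@@@@@@@@@@@@@@@@@@@@@@@@@@@@@@@@@@@@@@@@@@@@@@@@@@@@@@------+@
--:=+==@@@@@@@@@@@@@@@@@@@@@@@@@@@@@@@@@@@@@@@@@@@@@@@@@@@@@@@@@@@@:-----+@
-:=+==++%@@@@@@@@@@@@@@@@@@@@@@@@@@@@@@@@@@@@@@@@@@@@@@@@@@@@@@@@@@:-----+@
-=+==++=+*@@@@@@@@@@@@@@@@@@@@@@@@@@@@@@@@@@@@@@@@@@@@@@@@@@@@@@@@@=-----#@
=++==+====*@@@@@@@@@@@@@@@@@@@@@@@@@@@@@@@@@@@@@@@@@@@@@@@@@@@@@@@@*:::::%@
==++++++=+++#@@@@@@@@@@@@@@@@@@@@@@@@@@@@@@@@@@@@@@@@@@@@@@@@@@@@@@@@@@@@@@
wheel 0.98 -2 -2
lipR 0.97 0 -2
foot 0.99 -1 -1
stapler 1.0 0 0
mug 1.0 0 0
```

The cart is square at the tray again (all shifts within about 2 crop px). The shank runs through both lugs and its tip is visible past the inner one. Handing in.

```bash
python3 -c "
from bench import *
print(job_done())"
```

```text
the job is handed in; nothing more can be done
None
```

The job is handed in at about 42 s; no verdict came back. The cart is docked square at the tray, all three pieces of waste are in it, the tub was lowered gently onto the chassis, and the pin's tip shows about 24 mm behind the inner lug. I also laid the glue stick flat by hand after it came to rest against the lip, and re-squared the cart after pushing the pin. The mug and stapler show no shift in the final images; I did not check the earbud case at the end, but saw it standing at 18 s and made no known contact with it.

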